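# Set up the self-service pickle stand on the weighing counter

## Task

Set up the self-service stand on the counter: put every lidded steel insert into a conical cup of its own size on the white stand, so that it sits level and fully home in the taper. Hook the grey tongs caddy by its back over the open end of the flat rail and slide it along under the clear guard until it hangs level with the black pointer. Leave the other things on the counter where they are.

Things in the scene. Friction and masses are not known exactly. Their poses are not given: they have to be found in the camera images.
- tub1_c (a point): Large lidded round steel insert: tapers from 56 mm diameter at the flat bottom to 92 mm under the flange (50 mm up); flange 100 mm across, 5 mm thick; black knob 26 mm diameter in the middle, from 55 to 95 mm above the bottom (overall height). Lid and knob are fixed to it. 0.4 kg. Point: on the axis, 47.5 mm above the bottom; z up along the axis. May be absent (None).
- tub2_c (a point): Large lidded round steel insert: tapers from 56 mm diameter at the flat bottom to 92 mm under the flange (50 mm up); flange 100 mm across, 5 mm thick; black knob 26 mm diameter in the middle, from 55 to 95 mm above the bottom (overall height). Lid and knob are fixed to it. 0.4 kg. Point: on the axis, 47.5 mm above the bottom; z up along the axis. May be absent (None).
- tub3_c (a point): Small lidded round steel insert: tapers from 42 mm diameter at the flat bottom to 71 mm under the flange (40 mm up); flange 78 mm across, 5 mm thick; black knob 26 mm diameter in the middle, from 45 to 85 mm above the bottom (overall height). Lid and knob are fixed to it. 0.28 kg. Point: on the axis, 42.5 mm above the bottom; z up along the axis. May be absent (None).
- tub4_c (a point): Small lidded round steel insert: tapers from 42 mm diameter at the flat bottom to 71 mm under the flange (40 mm up); flange 78 mm across, 5 mm thick; black knob 26 mm diameter in the middle, from 45 to 85 mm above the bottom (overall height). Lid and knob are fixed to it. 0.28 kg. Point: on the axis, 42.5 mm above the bottom; z up along the axis. May be absent (None).
- well_l1 (a point): large conical cup of the white serving stand: centre of its rim, 56 mm above the work surface; inside diameter 82 mm at the rim, 40 mm deep, same taper as the large inserts. A large insert fully home has its listed point 13 mm above this point, its flange about 14 mm clear of the rim. z up.
- well_l2 (a point): large conical cup of the white serving stand: centre of its rim, 56 mm above the work surface; inside diameter 82 mm at the rim, 40 mm deep, same taper as the large inserts. A large insert fully home has its listed point 13 mm above this point, its flange about 14 mm clear of the rim. z up.
- well_s1 (a point): small conical cup of the white serving stand: centre of its rim, 50 mm above the work surface; inside diameter 64 mm at the rim, 34 mm deep, same taper as the small inserts. A small insert fully home has its listed point 14 mm above this point, its flange about 14 mm clear of the rim. z up.
- well_s2 (a point): small conical cup of the white serving stand: centre of its rim, 50 mm above the work surface; inside diameter 64 mm at the rim, 34 mm deep, same taper as the small inserts. A small insert fully home has its listed point 14 mm above this point, its flange about 14 mm clear of the rim. z up.
- caddy_c (a point): Grey plastic tongs caddy, 0.22 kg, standing upright: open box 60 (x) by 100 (y) mm, walls 70 mm high. A central carrying fin, 12 mm thick (y), from x = -26 to +18 mm, rises to 140 mm above the base. Hook on its +x back wall. Point: middle of the box's outline, on the fin's plane, 70 mm above the base (fin top 70 mm above the point). z up, x towards the hook.
- hook (a point): The caddy's hook, an inverted U 60 mm wide (y), open downward. Point: middle of the underside of its crest, 110 mm above the caddy's base, x = +37 mm from the caddy's middle; crest 5 mm thick. Gap 14.5 mm wide in x; in front of it the back wall, behind it a 4 mm leg reaching 27 mm down, with a flared tip to 35 mm down. Axes as the caddy's.
- rail_top (a point): Flat bar rail on two posts: bar 8 mm thick (x), 360 mm long (y), 50 mm high. Point: middle of the bar's top edge, 170 mm above the work surface. y along the bar, x across it away from the robot. The caddy hangs on the -x side, its x along the rail's x, hook over the bar (hook point on the bar's top edge); released, it leans about 0.13 rad, base towards the bar.
- rail_open (a point): On the bar's top edge, 95 mm in +y from its middle: middle of the open end, where the caddy is hooked on (within 25 mm either way). Axes as the rail's. A post tops out level with the bar 70 mm further on.
- mark_p (a point): Point on the bar's top edge straight below the black pointer that stands on the clear guard. The guard covers the bar from y = -170 to +20 mm of rail_top, underside 16 mm and top 20 mm (pointer 32 mm) above the bar, x from -14 to +32 mm; a hung hook slides beneath it but cannot be put on through it. The caddy's middle must hang level with this point along the rail. y along the rail.
- jar1: loose glass jar, 60 mm diameter, 100 mm high; bystander. Origin under its centre.
- jar2: loose glass jar, 60 mm diameter, 120 mm high; bystander. Origin under its centre.
- sauce: loose bottle, 56 mm diameter, 180 mm high; bystander. Origin under its centre.
- tape: tape dispenser, 160 by 60 by 90 mm, loose; bystander. Origin under its centre.
Things that resemble listed ones, but are neither listed nor needed, are in the scene too. Leave any red look-alike of the part that bears caddy_c alone.

How it is judged:
By the outcome, as a careful person would: the job done as asked, in the order asked, and still so for the second after the job is handed in, with the robot touching nothing.
Of tub1, tub2, tub3, tub4 only 3 to 4 are there at a start; the rules pass over those that are not, and their reading is None.
At some moment in a run one of tub1, tub2, tub3, tub4 may be knocked a few centimetres aside while the robot is not near it.
Once in a run the grip may slacken for a moment while it holds something.
It also fails if it takes over 210 s, if anything falls off the work surface, if the arm or the gripper's body presses on something with over 40 N, if the wrist force passes 120 N, or if a joint passes its speed limit or range.

## Robot

A 6-joint arm with a two-finger parallel gripper is mounted at the origin on the work surface. World frame = base frame: x ahead of the robot, y to its left, z up, the work surface at z = 0. Lengths are in m, angles in rad, forces in N, time in s.
With the tool pointing down it reaches from about 0.25 to 0.725 m from the base axis. Payload 4 kg.
Tool frame: the origin (TCP) lies midway between the tips of the shut fingers; the grasp point (between the pads) lies 19 mm behind it; z points along the fingers, y is the line along which they close (so a half turn about z gives the same grasp; the last joint's range is limited). The gripper opens to 85 mm and grips with 20 to 120 N. Pads are 22 mm wide; open, the fingers measure 114 mm over their backs; the gripper's body (76 mm by 85 mm) begins 54 mm behind the grasp point. The pads swing forward as they close: fully open they stand 13 mm farther back than shut.
Start: joints at [1.21, 0.241, 0.005, 1.335, 0, 1.571], TCP at [0.177, 0.468, 0.231] pointing down, gripper open.
Joint ranges: [-2.72, 2.72], [-1.05, 1.87], [-1.09, 1.28], [-1.99, 2.15], [-1.42, 1.44], [-3.14, 3.14]. Speed limits (rad/s): [2.79, 2.79, 3.14, 3.14, 3.14, 3.14].

## Interface

Orientations are given as a unit quaternion [x, y, z, w].
In Python, from workcell import bot gives the robot as it stands.
- The arm moves only by the tool move_arm, never from a script. Its argument "motion" is a list of rows, each an object of numbers: "x", "y", "z": the shift along the tool's x, y, z in cm; "yaw": the turn about the tool's z in degrees. A call has 1 to 20 rows; each row is the pose to reach, as a shift and turn from the pose commanded when the call began, along the tool's axes at that moment; what a row does not reach only later rows make up. A row lasts 1/8 s, in which the tool goes at most 62.5 mm and 10.7 degrees, less where a joint would pass 70% of its speed; a pose out of reach is approached as far as the arm can. A call with a gripper value outside its range is refused whole. "gripper" is the opening, from -1 (shut) to 1 (fully open), set as the call begins (left out, the last holds). The fingers move at their own pace and stop on an object; the grip force is fixed at half the most. Time passes only in rows, so rows that repeat a pose let the fingers close. It gives the time, the measured TCP pose, the force, the opening and the grip force at its end, in the units of the state.
- bot.get_obs(): the state, without advancing time (a new reading comes with each control period).
- bot.camera(name): name is "scene" or "top" or "wrist"; returns the picture (480x640x3 uint8, blue, green, red); there is no depth.
- bot.camera_model(name): a dict with "K" (3x3 intrinsics, pixels), "dist" ([k1, k2, p1, p2, k3] as OpenCV has them; the pictures are not rectified), "world_from_camera" (4x4, takes a point from camera to world coordinates). Camera axes: x right, y down, z forward; pixel columns grow to the right and rows downward; lengths in m; the calibration is good to about 2 mm. A picture is of the moment at which its call begins: read the wrist's pose just before it. camera_model takes no time and is no camera call; for the wrist camera it gives the pose at the moment of the call.
- bot.job_done(): hands the job in; it is judged then, once.
Trained networks look in the newest picture that a camera, given by its name, has taken for a name from the list of things; names that differ only in an ending like _2 or _b are one class to them, and where a whole thing is asked for, a point or a joint stands for the part that bears it (a point fixed in the world has none). Each returns a list of dicts, best first, with "score" (0 to 1); they miss things now and then, are a little off and sometimes report something else, mostly with a low value. They report only what shows in the picture. A call takes as long as a camera call. They do not tell look-alikes from the thing itself.
- bot.cut_out(camera, name): "mask" (480x640 bool, what is visible of it) and "centre" ([row, column] in pixels, amid what is visible of it).
The state is a dict: "clock": time; "joint_pos": joint angles; "joint_vel": joint speeds; "tau": joint torques, N m; "eef_pos": TCP position; "tool_rot": TCP orientation; "ft_force": force on the tool from outside, world axes, zero at the start; "ft_torque": the same for the moment, N m; "grip_width": finger opening in m; "grasp_force": force on a finger pad.
Only numpy, scipy, OpenCV 4.12 (cv2) and the standard library are available. Lean on these libraries where they do the work, as an engineer would, in place of code of your own. Each camera call takes 0.05 s, during which the arm holds its last target. There are 200 camera calls.

## Working session

There is one attempt and no reset: what is moved stays moved. The work goes in short steps, Python scripts to look and compute and a tool call to move; the robot and the scene stay as the last step left them, time stands still between calls to the robot, and variables do not carry over. Pictures are saved under pics/ and viewed, at most 14 in all, crops included, and the job is handed in when it is done.

Besides the shell and the picture viewer there is one more tool, called by a JSON object that holds its "op" and its "data", one argument or row to a line. move_arm: Moves the arm, as the interface text tells. Its arguments: {"type":"object","properties":{"motion":{"type":"array"},"gripper":{"type":"number"}},"required":["motion"]}

```bash
ls; mkdir -p pics
cat > h.py <<'E'
import numpy as np, cv2
from workcell import bot
def save(cam,fn):
    im=bot.camera(cam); cv2.imwrite('pics/'+fn,im); return im
def ray(cam,uv,m=None):
    m=m or bot.camera_model(cam); T=np.array(m['world_from_camera'])
    p=cv2.undistortPoints(np.array([[uv]],float),np.array(m['K']),np.array(m['dist']))[0,0]
    return T[:3,3],T[:3,:3]@np.array([p[0],p[1],1.])
def at_z(cam,uv,z,m=None):
    o,d=ray(cam,uv,m); return o+d*(z-o[2])/d[2]
def proj(cam,P,m=None):
    m=m or bot.camera_model(cam); T=np.linalg.inv(np.array(m['world_from_camera']))
    return cv2.projectPoints(np.array(P,float).reshape(-1,3),cv2.Rodrigues(T[:3,:3])[0],T[:3,3],np.array(m['K']),np.array(m['dist']))[0].reshape(-1,2)
E
python3 - <<'E'
from h import *
np.set_printoptions(precision=4,suppress=True)
for c in ['top','scene','wrist']:
    save(c,c+'0.png'); m=bot.camera_model(c); print(c,np.array(m['world_from_camera']),np.array(m['K'])[0])
o=bot.get_obs(); print(o['eef_pos'],o['tool_rot'],o['grip_width'],o['clock'])
for c in ['top','scene']:
    for n in ['tub1_c','tub3_c','caddy_c','jar1','sauce','tape','well_l1','well_s1','rail_top','rail_open','mark_p','hook']:
        try: print(c,n,[(round(r['score'],2),np.round(r['centre']).tolist(),int(r['mask'].sum())) for r in bot.cut_out(c,n)])
        except Exception as e: print(c,n,e)
E
```

```text
pics
top [[-0.0293 -0.9956  0.0887  0.4345]
 [-0.9994  0.031   0.0174  0.0758]
 [-0.0201 -0.0882 -0.9959  1.445 ]
 [ 0.      0.      0.      1.    ]] [550.1722   0.     319.6254]
scene [[ 0.101   0.7468 -0.6573  1.5158]
 [ 0.9948 -0.066   0.0779 -0.03  ]
 [ 0.0148 -0.6618 -0.7496  1.2311]
 [ 0.      0.      0.      1.    ]] [617.9209   0.     321.3144]
wrist [[ 0.3522  0.9022  0.249   0.1153]
 [ 0.9359 -0.339  -0.0955  0.4915]
 [-0.0018  0.2667 -0.9638  0.3734]
 [ 0.      0.      0.      1.    ]] [399.7864   0.     317.3076]
[0.1763 0.4673 0.2306] [ 0.1794  0.9838 -0.0008 -0.0001] 0.08556776730706753 0.15
top tub1_c [(0.76, [284.0, 345.0], 1205), (0.31, [238.0, 260.0], 7667)]
top tub3_c [(0.66, [286.0, 398.0], 700), (0.57, [326.0, 478.0], 697), (0.4, [239.0, 257.0], 7599)]
top caddy_c [(0.68, [215.0, 369.0], 1357), (0.68, [347.0, 294.0], 1247)]
top jar1 [(0.9, [178.0, 338.0], 540), (0.79, [156.0, 396.0], 614), (0.63, [237.0, 256.0], 7543)]
top sauce [(0.89, [325.0, 194.0], 630)]
top tape [(0.85, [275.0, 140.0], 1497)]
top well_l1 [(0.78, [236.0, 256.0], 7518)]
top well_s1 [(0.84, [24
[... 192 characters left out ...]
6, [215.0, 370.0], 1318), (0.69, [348.0, 298.0], 1338)]
scene tub1_c [(0.59, [228.0, 298.0], 1020)]
scene tub3_c [(0.68, [222.0, 248.0], 668)]
scene caddy_c [(0.82, [282.0, 274.0], 1687), (0.63, [180.0, 342.0], 1563)]
scene jar1 [(0.94, [315.0, 315.0], 993), (0.9, [336.0, 250.0], 1160)]
scene sauce [(0.91, [186.0, 434.0], 958), (0.29, [203.0, 175.0], 552)]
scene tape [(0.65, [226.0, 502.0], 1655)]
scene well_l1 [(0.82, [268.0, 391.0], 6548)]
scene well_s1 [(0.7, [269.0, 388.0], 6610)]
scene rail_top [(0.78, [255.0, 149.0], 4330), (0.63, [336.0, 249.0], 1137)]
scene rail_open [(0.79, [258.0, 142.0], 4109)]
scene mark_p []
scene hook [(0.72, [282.0, 274.0], 1758), (0.61, [180.0, 342.0], 1542)]
```

View pics/top0.png

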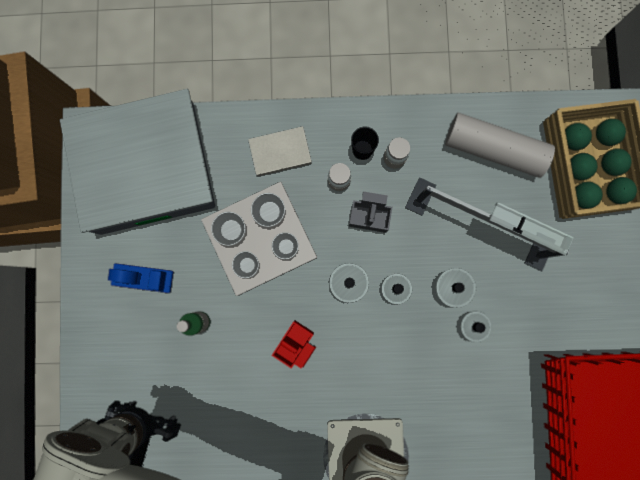

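View pics/scene0.png

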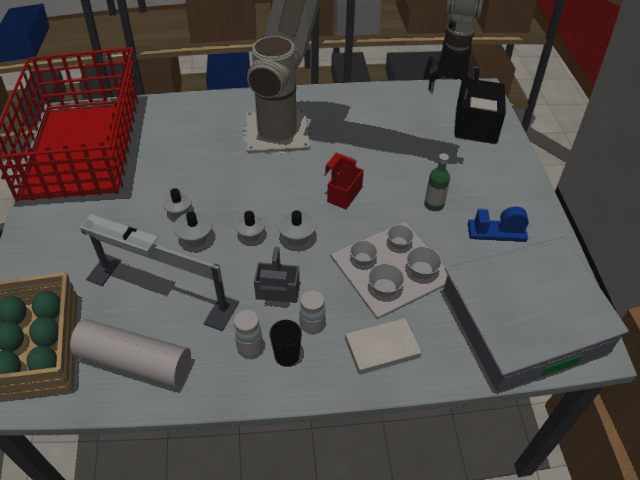

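The top view shows:
- Four inserts: large at about (349,283) and (456,288), small at (396,289) and (475,326).
- The white stand: large cups at (230,229) and (268,210), small cups at (246,264) and (286,246).
- The grey caddy at (370,214) and the red look-alike at (295,345).
- The rail from (425,190) to (565,250), with the guard on its right half.

The scene view agrees.

Run:
```python
from h import *
np.set_printoptions(precision=4,suppress=True)
im=cv2.imread('pics/top0.png'); m=bot.camera_model('top')
for n,uv,z in [('T_a L',(349,283),.055),('T_b s',(396.5,289),.045),('T_c L',(455.5,288),.055),('T_d s',(475,326),.045),('Wl1',(230,229),.056),('Wl2',(268.5,211),.056),('Ws1',(246,265),.05),('Ws2',(286,246),.05),('railL',(425,190),.17),('railR',(568,246),.17),('pointer',(519,226),.2),('caddy',(370,214),.07),('jar',(339,177),.1),('sauce',(185,325),.18),('red',(295,345),.07)]:
    print(n,at_z('top',uv,z,m))
c=cv2.resize(im[170:350,190:390],None,fx=4,fy=4,interpolation=cv2.INTER_CUBIC)[:600,:800]
c2=cv2.resize(im[160:360,320:586],None,fx=3,fy=3,interpolation=cv2.INTER_CUBIC)
cv2.imwrite('pics/cr2.png',c2)
```

```text
T_a L [0.4459 0.0294 0.055 ]
T_b s [ 0.4272 -0.0906  0.045 ]
T_c L [ 0.4252 -0.2376  0.055 ]
T_d s [ 0.3284 -0.2843  0.045 ]
Wl1 [0.592  0.3278 0.056 ]
Wl2 [0.6351 0.2284 0.056 ]
Ws1 [0.4993 0.2894 0.05  ]
Ws2 [0.5446 0.1863 0.05  ]
railL [ 0.6565 -0.152   0.17  ]
railR [ 0.5148 -0.4786  0.17  ]
pointer [ 0.5619 -0.3565  0.2   ]
caddy [ 0.6172 -0.0288  0.07  ]
jar [0.7081 0.0467 0.1   ]
sauce [0.3596 0.4128 0.18  ]
red [0.2968 0.1684 0.07  ]
```

View pics/cr2.png

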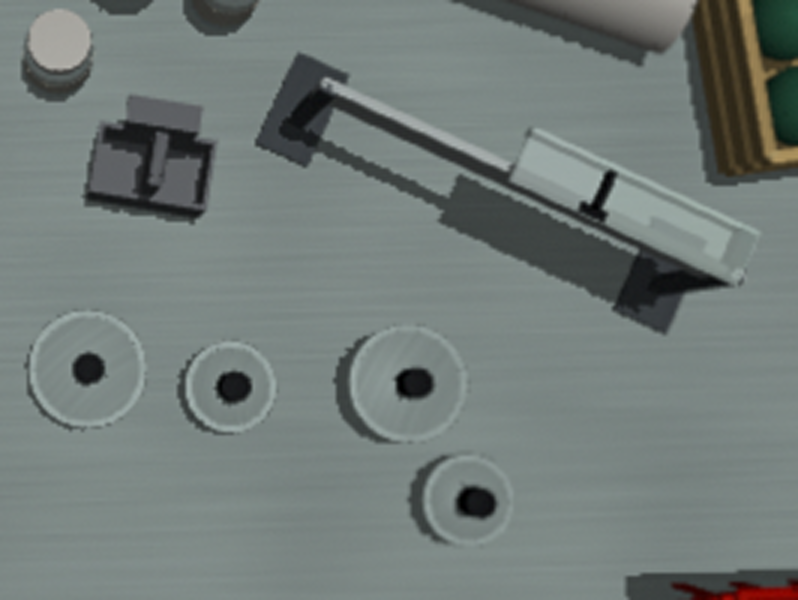

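The crop shows the caddy's hook facing up in the picture and slightly right. The rail's open end is at upper left, and the pointer is on the guard at crop (600,205), foot at (590,212).

```bash
cat >> h.py <<'E'
from scipy.spatial.transform import Rotation as R
def go(x,y,z,A=None):
    """shift in tool cm/deg from measured pose to world xyz, tool-x heading A deg"""
    o=bot.get_obs(); M=R.from_quat(o['tool_rot']).as_matrix(); a=np.degrees(np.arctan2(M[1,0],M[0,0]))
    d=M.T@(np.array([x,y,z])-o['eef_pos'])*100
    yaw=0 if A is None else ((a-A+180)%360)-180
    print('go',(x,y,z,A),'-> shift cm',np.round(d,2),'yaw',round(yaw,1),'| A now',round(a,2),'tcp',np.round(o['eef_pos'],4),'tilt',np.round(M[2],4))
E
python3 - <<'E'
from h import *
go(.50,.26,.27,180)
E
```

```text
go (0.5, 0.26, 0.27, 180) -> shift cm [-37.6   -8.02  -3.87] yaw -20.7 | A now 159.33 tcp [0.1765 0.4678 0.2313] tilt [-0.e+00 -1.e-04 -1.e+00]
```

{"op": "move_arm", "data": {
  "motion": [
    {"x": 0, "y": 0, "z": -4, "yaw": 0},
    {"x": -6, "y": -1.3, "z": -4, "yaw": -4},
    {"x": -11, "y": -2.6, "z": -4, "yaw": -8},
    {"x": -16, "y": -3.5, "z": -4, "yaw": -12},
    {"x": -21, "y": -4.5, "z": -4, "yaw": -16},
    {"x": -26, "y": -5.6, "z": -4, "yaw": -20.7},
    {"x": -31, "y": -6.7, "z": -4, "yaw": -20.7},
    {"x": -36, "y": -8, "z": -4, "yaw": -20.7},
    {"x": -37.6, "y": -8, "z": -4, "yaw": -20.7},
    {"x": -37.6, "y": -8, "z": -4, "yaw": -20.7},
    {"x": -37.6, "y": -8, "z": -4, "yaw": -20.7}
  ]
}}

```text
clock: 2.72
eef_pos: [0.499, 0.2611, 0.2713]
tool_rot: [-0.001, 1.0, 0.0, -0.0]
ft_force: [-0.5, 0.2, 0.8]
grip_width: 0.0853
grasp_force: 0.0
```

Run:
```python
from h import *
np.set_printoptions(precision=4,suppress=True)
m=bot.camera_model('wrist'); im=save('wrist','w1.png'); 
import pickle; pickle.dump(m,open('w1.pkl','wb'))
go(.5,.26,.27,180)
for n,c,z in [('Wl1',(.592,.3278),.056),('Wl2',(.635,.228),.056),('Ws1',(.499,.289),.05),('Ws2',(.5446,.1863),.05)]: print(n,proj('wrist',[*c,z],m))
```

```text
go (0.5, 0.26, 0.27, 180) -> shift cm [-0.11 -0.12  0.15] yaw 0.1 | A now -179.86 tcp [0.4989 0.2612 0.2715] tilt [ 0.0005  0.0002 -1.    ]
Wl1 [[385.8372 299.3161]]
Wl2 [[283.6898 338.9213]]
Ws1 [[347.5334 203.2378]]
Ws2 [[238.5244 250.2959]]
```

View pics/w1.png

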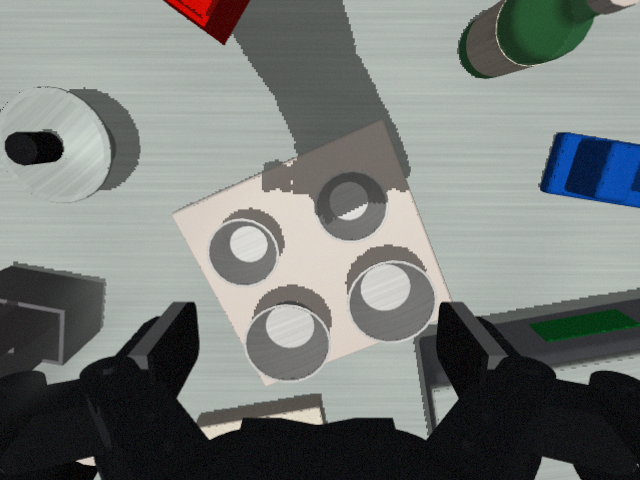

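The wrist view shows all four cups: large rims at about (391,301) and (287,343), small rims at (350,206) and (243,252). They agree with the coarse estimate to about 4 px, so I'll refine by fitting projected circles to the edges.

```bash
cat >> h.py <<'E'
from scipy.ndimage import map_coordinates
from scipy.optimize import minimize
def circfit(cam,im,m,c,r,z,span=.012,dr=.003):
    """circle of radius r at height z near c that best follows the picture's edges"""
    g=cv2.GaussianBlur(cv2.cvtColor(im,cv2.COLOR_BGR2GRAY),(0,0),1.2).astype(float)
    G=np.hypot(cv2.Sobel(g,-1,1,0),cv2.Sobel(g,-1,0,1)); G=np.minimum(G,120)
    t=np.linspace(0,2*np.pi,120,endpoint=False)
    def f(p):
        uv=proj(cam,np.c_[p[0]+p[2]*np.cos(t),p[1]+p[2]*np.sin(t),0*t+z],m)
        return -map_coordinates(G,[uv[:,1],uv[:,0]],order=1).mean()
    s=np.arange(-span,span+1e-9,.0015)
    b=min(((f((c[0]+a,c[1]+b_,q)),c[0]+a,c[1]+b_,q) for a in s for b_ in s for q in np.arange(r-dr,r+dr+1e-9,.001)))
    q=minimize(f,b[1:],method='Nelder-Mead',options=dict(initial_simplex=np.array(b[1:])+np.array([[0,0,0],[.001,0,0],[0,.001,0],[0,0,.001]])))
    return np.round(q.x,4),round(-q.fun,1)
E
python3 - <<'E'
from h import *
import pickle
m=pickle.load(open('w1.pkl','rb')); im=cv2.imread('pics/w1.png')
for n,uv,z,r in [('Wl1',(391,301),.056,.042),('Wl2',(287,343),.056,.042),('Ws1',(350,206),.05,.033),('Ws2',(243,252),.05,.033)]:
    p=at_z('wrist',uv,z,m); print(n,p[:2].round(4),circfit('wrist',im,m,p[:2],r,z,span=.006))
print('tubA',at_z('wrist',(50,145),.055,m))
mt=bot.camera_model('top'); it=cv2.imread('pics/top0.png')
for n,p,z,r in [('a',(.4459,.0294),.055,.05),('b',(.4272,-.0906),.045,.039),('c',(.4252,-.2376),.055,.05),('d',(.3284,-.2843),.045,.039)]:
    print(n,circfit('top',it,mt,p,r,z,dr=.002))
E
```

```text
Wl1 [0.5938 0.3329] (array([0.5937, 0.333 , 0.0422]), np.float64(115.8))
Wl2 [0.6395 0.2312] (array([0.6389, 0.2316, 0.0421]), np.float64(115.5))
Ws1 [0.5016 0.2913] (array([0.5027, 0.2922, 0.0325]), np.float64(101.4))
Ws2 [0.5463 0.1905] (array([0.5477, 0.19  , 0.0316]), np.float64(119.7))
tubA [0.44743485 0.02756885 0.055     ]
a (array([0.4477, 0.0293, 0.049 ]), np.float64(57.0))
b (array([ 0.4292, -0.0913,  0.0385]), np.float64(65.0))
c (array([ 0.4251, -0.2271,  0.0507]), np.float64(59.4))
d (array([ 0.3278, -0.2693,  0.0352]), np.float64(79.0))
```

{"op": "move_arm", "data": {
  "motion": [
    {"x": 1.2, "y": -5},
    {"x": 2.4, "y": -10, "z": 2},
    {"x": 3.6, "y": -15, "z": 4},
    {"x": 4.8, "y": -20, "z": 6},
    {"x": 5.2, "y": -23.3, "z": 7.5},
    {"x": 5.2, "y": -23.3, "z": 7.5},
    {"x": 5.2, "y": -23.3, "z": 7.5},
    {"x": 5.2, "y": -23.3, "z": 7.5}
  ]
}}

```text
invalid input at $.motion[0]: expected keys x, y, z, yaw
```

```bash
cat >> h.py <<'E'
def knob(im,m,c,z,box=60):
    """top disc of the black knob near c at height z"""
    u,v=proj('wrist',[*c,z],m)[0]
    g=(im.max(2)<38).astype(np.uint8)
    return u,v,g
E
python3 - <<'E'
from h import *
m=bot.camera_model('wrist'); im=save('wrist','w2.png'); import pickle; pickle.dump(m,open('w2.pkl','wb'))
print(circfit('wrist',im,m,(.447,.028),.05,.055,dr=.002), circfit('wrist',im,m,(.447,.028),.013,.095,dr=.001))
print(circfit('wrist',im,m,(.429,-.091),.039,.045,dr=.002))
go(.447,.028,.06,180)
E
```

```text
(array([0.4482, 0.034 , 0.0466]), np.float64(63.4)) (array([0.4487, 0.0299, 0.0129]), np.float64(94.7))
(array([ 0.417, -0.103,  0.037]), np.float64(0.0))
go (0.447, 0.028, 0.06, 180) -> shift cm [  5.25 -23.32  21.15] yaw 0.2 | A now -179.85 tcp [0.4989 0.2613 0.2715] tilt [ 2.e-04  2.e-04 -1.e+00]
```

View pics/w2.png

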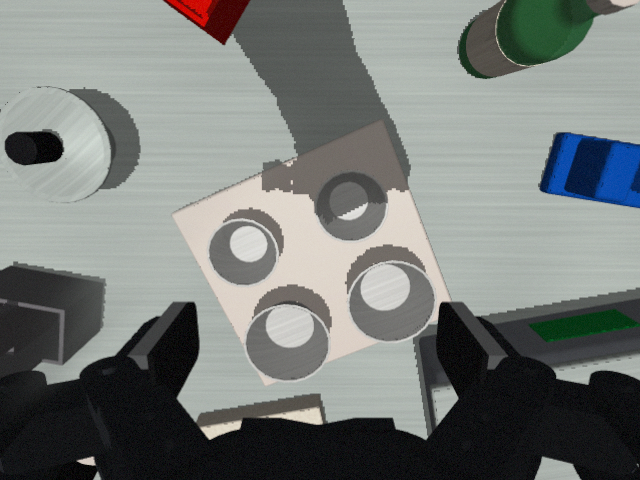

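The move was refused because every row needs all four keys. The picture therefore shows the same stand view, with nothing changed.

{"op": "move_arm", "data": {
  "motion": [
    {"x": 1.2, "y": -5, "z": 0, "yaw": 0},
    {"x": 2.4, "y": -10, "z": 2, "yaw": 0},
    {"x": 3.6, "y": -15, "z": 4, "yaw": 0},
    {"x": 4.8, "y": -20, "z": 6, "yaw": 0},
    {"x": 5.2, "y": -23.3, "z": 7.5, "yaw": 0},
    {"x": 5.2, "y": -23.3, "z": 7.5, "yaw": 0},
    {"x": 5.2, "y": -23.3, "z": 7.5, "yaw": 0},
    {"x": 5.2, "y": -23.3, "z": 7.5, "yaw": 0}
  ]
}}

```text
clock: 3.82
eef_pos: [0.4488, 0.0285, 0.197]
tool_rot: [-0.001, 1.0, 0.0, 0.001]
ft_force: [0.2, -0.0, 0.1]
grip_width: 0.0853
grasp_force: 0.0
```

Run:
```python
from h import *
m=bot.camera_model('wrist'); im=save('wrist','w3.png')
for r in bot.cut_out('wrist','tub1_c'): print(r['score'],r['centre'],at_z('wrist',r['centre'][::-1],.06,m))
print(circfit('wrist',im,m,(.447,.028),.05,.055,dr=.002), circfit('wrist',im,m,(.447,.028),.013,.095,dr=.001))
print(proj('wrist',[.447,.028,.095],m))
go(.447,.028,.06,180)
```

```text
0.67 [216.4, 319.8] [0.44360117 0.03036875 0.06      ]
(array([0.4483, 0.0301, 0.0488]), np.float64(45.5)) (array([0.4454, 0.0284, 0.0148]), np.float64(101.2))
[[316.36466363 233.35804514]]
go (0.447, 0.028, 0.06, 180) -> shift cm [ 0.18 -0.03 13.68] yaw 0.1 | A now -179.86 tcp [0.4487 0.0283 0.1968] tilt [-1.1e-03  2.0e-04 -1.0e+00]
```

View pics/w3.png

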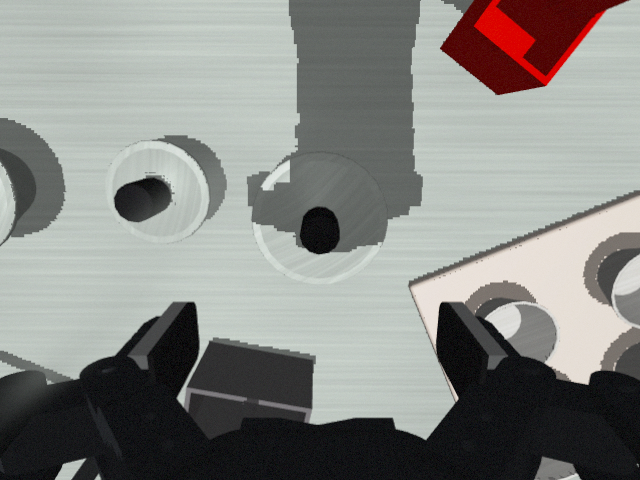

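The wrist view shows the large insert with its flange centred at (319,217), which fits (0.448, 0.030), and its knob top at (320,230). Going down to grip.

{"op": "move_arm", "data": {
  "motion": [
    {"x": 0, "y": 0.1, "z": 4, "yaw": 0},
    {"x": 0, "y": 0.1, "z": 8, "yaw": 0},
    {"x": 0, "y": 0.1, "z": 11, "yaw": 0},
    {"x": 0, "y": 0.1, "z": 13.3, "yaw": 0},
    {"x": 0, "y": 0.1, "z": 13.3, "yaw": 0},
    {"x": 0, "y": 0.1, "z": 13.3, "yaw": 0}
  ]
}}

```text
clock: 4.68
eef_pos: [0.449, 0.0286, 0.0642]
tool_rot: [-0.001, 1.0, 0.0, 0.001]
ft_force: [1.1, 0.2, 0.5]
grip_width: 0.0853
grasp_force: 0.0
```

{"op": "move_arm", "data": {
  "gripper": -1,
  "motion": [
    {"x": 0, "y": 0, "z": 0, "yaw": 0},
    {"x": 0, "y": 0, "z": 0, "yaw": 0},
    {"x": 0, "y": 0, "z": 0, "yaw": 0},
    {"x": 0, "y": 0, "z": 0, "yaw": 0},
    {"x": 0, "y": 0, "z": 0, "yaw": 0},
    {"x": 0, "y": 0, "z": 0, "yaw": 0},
    {"x": 0, "y": 0, "z": 0, "yaw": 0},
    {"x": 0, "y": 0, "z": 0, "yaw": 0}
  ]
}}

```text
clock: 5.68
eef_pos: [0.4486, 0.0285, 0.0637]
tool_rot: [-0.0, 1.0, 0.0, 0.0]
ft_force: [-0.4, 2.1, 5.3]
grip_width: 0.0249
grasp_force: 58.6
```

{"op": "move_arm", "data": {
  "motion": [
    {"x": 0, "y": 0, "z": -2, "yaw": 0},
    {"x": 0, "y": 0, "z": -4, "yaw": 0},
    {"x": 0, "y": 0, "z": -7, "yaw": 0},
    {"x": 0, "y": 0, "z": -10, "yaw": 0},
    {"x": 0, "y": 0, "z": -12, "yaw": 0},
    {"x": 0, "y": 0, "z": -12, "yaw": 0},
    {"x": 0, "y": 0, "z": -12, "yaw": 0}
  ]
}}

```text
clock: 6.55
eef_pos: [0.4471, 0.0279, 0.1817]
tool_rot: [-0.0, 1.0, -0.0, -0.001]
ft_force: [-0.5, 0.5, -3.5]
grip_width: 0.0245
grasp_force: 59.4
```

Run:
```python
from h import *
o=bot.get_obs(); print(o['clock'],o['grip_width'],o['grasp_force'],o['ft_force'])
go(.5937,.333,.20)
```

```text
6.55 0.0244898126589603 59.42432463169098 [-0.52262134  0.51586045 -3.5099915 ]
go (0.5937, 0.333, 0.2, None) -> shift cm [-14.67  30.5   -1.88] yaw 0 | A now -179.98 tcp [0.4471 0.0279 0.1817] tilt [ 2.9e-03 -5.0e-04 -1.0e+00]
```

{"op": "move_arm", "data": {
  "motion": [
    {"x": -1, "y": 2, "z": 0, "yaw": 0},
    {"x": -2.5, "y": 5, "z": 0, "yaw": 0},
    {"x": -4.4, "y": 9, "z": 0, "yaw": 0},
    {"x": -6.3, "y": 13, "z": 0, "yaw": 0},
    {"x": -8.2, "y": 17, "z": 0, "yaw": 0},
    {"x": -10.1, "y": 21, "z": 0, "yaw": 0},
    {"x": -12, "y": 25, "z": 0, "yaw": 0},
    {"x": -13.5, "y": 28, "z": 0, "yaw": 0},
    {"x": -14.3, "y": 29.7, "z": 0, "yaw": 0},
    {"x": -14.7, "y": 30.5, "z": 0, "yaw": 0},
    {"x": -14.7, "y": 30.5, "z": 0, "yaw": 0},
    {"x": -14.7, "y": 30.5, "z": 0, "yaw": 0}
  ]
}}

```text
clock: 8.05
eef_pos: [0.5947, 0.3322, 0.1828]
tool_rot: [0.0, 1.0, -0.001, -0.001]
ft_force: [-0.2, -0.4, -2.8]
grip_width: 0.0242
grasp_force: 59.5
```

Run:
```python
from h import *
m=bot.camera_model('wrist'); im=save('wrist','w4.png')
o=bot.get_obs(); print(o['clock'],o['grip_width'],o['grasp_force'],o['ft_force'])
go(.5937,.333,.085)
for n,p,r,z in [('Ws1',(.5027,.2922),.033,.05),('Ws2',(.5477,.19),.033,.05),('Wl2',(.6389,.2316),.042,.056)]: print(n,circfit('wrist',im,m,p,r,z,.006))
```

```text
8.1 0.0246482239709967 59.53827381134033 [ 0.1037672  -0.19049467 -3.63903662]
go (0.5937, 0.333, 0.085, None) -> shift cm [0.1  0.08 9.82] yaw 0 | A now 179.98 tcp [0.5948 0.3323 0.1832] tilt [ 6.e-04 -6.e-04 -1.e+00]
Ws1 (array([0.5024, 0.2922, 0.0321]), np.float64(89.0))
Ws2 (array([0.5477, 0.19  , 0.032 ]), np.float64(109.3))
Wl2 (array([0.6411, 0.2306, 0.041 ]), np.float64(85.6))
```

View pics/w4.png

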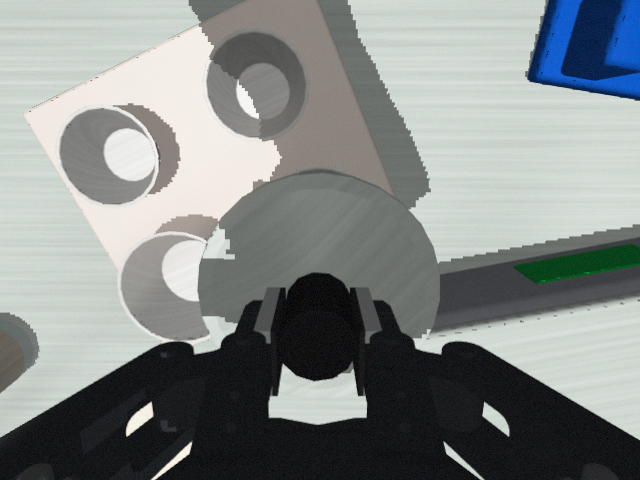

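The insert is held upright: knob between the pads at (318,325), flange from (198,290) to (440,290). The other three cups are still visible and fit as before. I'll check how far the insert sits from the TCP.

Run:
```python
from h import *
m=bot.camera_model('wrist'); im=cv2.imread('pics/w4.png')
print(circfit('wrist',im,m,(.5948,.3323),.05,.1745,.008,.002))
```

```text
(array([0.5938, 0.333 , 0.0494]), np.float64(62.5))
```

{"op": "move_arm", "data": {
  "motion": [
    {"x": 0, "y": 0, "z": 2, "yaw": 0},
    {"x": 0, "y": 0, "z": 4, "yaw": 0},
    {"x": 0, "y": 0, "z": 6, "yaw": 0},
    {"x": 0, "y": 0, "z": 7.5, "yaw": 0},
    {"x": 0, "y": 0, "z": 8.3, "yaw": 0},
    {"x": 0, "y": 0, "z": 8.8, "yaw": 0},
    {"x": 0, "y": 0, "z": 9.2, "yaw": 0},
    {"x": 0, "y": 0, "z": 9.4, "yaw": 0},
    {"x": 0, "y": 0, "z": 9.6, "yaw": 0},
    {"x": 0, "y": 0, "z": 9.6, "yaw": 0},
    {"x": 0, "y": 0, "z": 9.6, "yaw": 0}
  ]
}}

```text
clock: 9.48
eef_pos: [0.5951, 0.3333, 0.0875]
tool_rot: [-0.0, 1.0, 0.0, 0.0]
ft_force: [-0.2, -0.5, -2.5]
grip_width: 0.0244
grasp_force: 59.7
```

{"op": "move_arm", "data": {
  "motion": [
    {"x": 0, "y": 0, "z": 0.1, "yaw": 0},
    {"x": 0, "y": 0, "z": 0.2, "yaw": 0},
    {"x": 0, "y": 0, "z": 0.3, "yaw": 0},
    {"x": 0, "y": 0, "z": 0.4, "yaw": 0},
    {"x": 0, "y": 0, "z": 0.4, "yaw": 0}
  ]
}}

```text
clock: 10.1
eef_pos: [0.5958, 0.3329, 0.0853]
tool_rot: [0.0, 1.0, 0.0, 0.001]
ft_force: [-0.6, -3.1, 6.4]
grip_width: 0.0241
grasp_force: 60.5
```

Contact came at the predicted height of 0.085. Releasing and going up.

{"op": "move_arm", "data": {
  "gripper": 0.3,
  "motion": [
    {"x": 0, "y": 0, "z": 0, "yaw": 0},
    {"x": 0, "y": 0, "z": 0, "yaw": 0},
    {"x": 0, "y": 0, "z": 0, "yaw": 0},
    {"x": 0, "y": 0, "z": 0, "yaw": 0},
    {"x": 0, "y": 0, "z": -3, "yaw": 0},
    {"x": 0, "y": 0, "z": -7, "yaw": 0},
    {"x": 0, "y": 0, "z": -11, "yaw": 0},
    {"x": 0, "y": 0, "z": -11, "yaw": 0}
  ]
}}

```text
clock: 11.1
eef_pos: [0.5971, 0.3346, 0.1983]
tool_rot: [-0.0, 1.0, 0.002, 0.004]
ft_force: [0.2, 0.7, -0.4]
grip_width: 0.0555
grasp_force: 0.0
```

Run:
```python
from h import *
m=bot.camera_model('wrist'); im=save('wrist','w5.png')
print('tub in Wl1',circfit('wrist',im,m,(.594,.333),.05,.0765,.008,.002))
mt=bot.camera_model('top'); it=save('top','t5.png')
for n,p,z,r in [('b',(.4292,-.0913),.045,.039),('c',(.4251,-.230),.055,.05),('d',(.3278,-.2693),.045,.039)]:
    print(n,circfit('top',it,mt,p,r,z,.015,dr=.002))
go(.425,-.232,.20)
```

```text
tub in Wl1 (array([0.5952, 0.3334, 0.0498]), np.float64(68.3))
b (array([ 0.4292, -0.0913,  0.0385]), np.float64(64.9))
c (array([ 0.4251, -0.2273,  0.0507]), np.float64(59.5))
d (array([ 0.3274, -0.2693,  0.0352]), np.float64(79.0))
go (0.425, -0.232, 0.2, None) -> shift cm [ 17.04 -56.53  -0.69] yaw 0 | A now -179.97 tcp [0.5951 0.3334 0.1935] tilt [-6.e-04  5.e-04 -1.e+00]
```

{"op": "move_arm", "data": {
  "gripper": 1,
  "motion": [
    {"x": 2, "y": -4, "z": -1, "yaw": 0},
    {"x": 4, "y": -9.5, "z": -1, "yaw": 0},
    {"x": 6, "y": -15, "z": -1, "yaw": 0},
    {"x": 8, "y": -20.5, "z": -1, "yaw": 0},
    {"x": 10, "y": -26, "z": -1, "yaw": 0},
    {"x": 12, "y": -31.5, "z": -1, "yaw": 0},
    {"x": 13, "y": -37, "z": -1, "yaw": 0},
    {"x": 14, "y": -42.5, "z": -1, "yaw": 0},
    {"x": 15, "y": -48, "z": -1, "yaw": 0},
    {"x": 16.5, "y": -53, "z": -1, "yaw": 0},
    {"x": 17, "y": -56.5, "z": -0.5, "yaw": 0},
    {"x": 17, "y": -56.5, "z": -0.5, "yaw": 0},
    {"x": 17, "y": -56.5, "z": -0.5, "yaw": 0}
  ]
}}

```text
clock: 12.82
eef_pos: [0.4245, -0.2311, 0.1971]
tool_rot: [-0.0, 1.0, 0.001, -0.001]
ft_force: [-0.4, -0.7, -0.1]
grip_width: 0.0854
grasp_force: 0.0
```

Run:
```python
from h import *
m=bot.camera_model('wrist'); im=save('wrist','w6.png')
print('c',circfit('wrist',im,m,(.425,-.232),.05,.055,.012,.001),circfit('wrist',im,m,(.425,-.232),.013,.095,.012,.001))
print('d',circfit('wrist',im,m,(.327,-.275),.039,.045,.012,.001))
print('b',circfit('wrist',im,m,(.429,-.091),.039,.045,.012,.001))
for c in ('tub1_c','tub3_c'):
  for r in bot.cut_out('wrist',c): print(c,r['score'],r['centre'],at_z('wrist',r['centre'][::-1],.06,m).round(3))
go(.425,-.232,.063)
```

```text
c (array([ 0.4279, -0.238 ,  0.0488]), np.float64(53.2)) (array([ 0.4254, -0.2379,  0.0134]), np.float64(94.1))
d (array([ 0.3287, -0.2867,  0.0376]), np.float64(77.9))
b (array([ 0.4292, -0.0912,  0.0374]), np.float64(71.1))
tub3_c 0.67 [225.9, 500.3] [ 0.426 -0.099  0.06 ]
go (0.425, -0.232, 0.063, None) -> shift cm [ 0.03 -0.14 13.5 ] yaw 0 | A now -179.87 tcp [ 0.4254 -0.2306  0.198 ] tilt [ 7.e-04  6.e-04 -1.e+00]
```

View pics/w6.png

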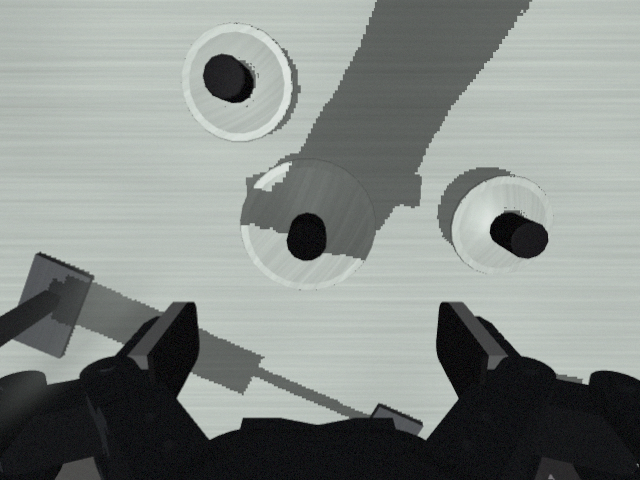

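This view shows large insert c under the gripper with its flange at (309,223), small insert d at (238,82) and small insert b at (503,226). All fit their circles.

{"op": "move_arm", "data": {
  "motion": [
    {"x": -0.2, "y": -0.75, "z": 4, "yaw": 0},
    {"x": -0.2, "y": -0.75, "z": 8, "yaw": 0},
    {"x": -0.2, "y": -0.75, "z": 11, "yaw": 0},
    {"x": -0.2, "y": -0.75, "z": 13.4, "yaw": 0},
    {"x": -0.2, "y": -0.75, "z": 13.4, "yaw": 0},
    {"x": -0.2, "y": -0.75, "z": 13.4, "yaw": 0}
  ]
}}

```text
clock: 13.72
eef_pos: [0.4281, -0.2391, 0.0653]
tool_rot: [-0.001, 1.0, -0.0, 0.001]
ft_force: [-0.0, -0.1, 0.1]
grip_width: 0.0853
grasp_force: 0.0
```

{"op": "move_arm", "data": {
  "gripper": -1,
  "motion": [
    {"x": 0, "y": 0, "z": 0, "yaw": 0},
    {"x": 0, "y": 0, "z": 0, "yaw": 0},
    {"x": 0, "y": 0, "z": 0, "yaw": 0},
    {"x": 0, "y": 0, "z": 0, "yaw": 0},
    {"x": 0, "y": 0, "z": 0, "yaw": 0},
    {"x": 0, "y": 0, "z": 0, "yaw": 0},
    {"x": 0, "y": 0, "z": 0, "yaw": 0}
  ]
}}

```text
clock: 14.6
eef_pos: [0.4276, -0.2391, 0.0648]
tool_rot: [-0.0, 1.0, 0.0, 0.0]
ft_force: [-1.4, 3.0, 6.3]
grip_width: 0.0246
grasp_force: 58.6
```

{"op": "move_arm", "data": {
  "motion": [
    {"x": 0, "y": 0, "z": -2, "yaw": 0},
    {"x": 0, "y": 0, "z": -4, "yaw": 0},
    {"x": 0, "y": 0, "z": -7, "yaw": 0},
    {"x": 0, "y": 0, "z": -11, "yaw": 0},
    {"x": 0, "y": 0, "z": -14, "yaw": 0},
    {"x": 0, "y": 0, "z": -14, "yaw": 0},
    {"x": 0, "y": 0, "z": -14, "yaw": 0}
  ]
}}

```text
clock: 15.48
eef_pos: [0.4262, -0.2389, 0.2023]
tool_rot: [-0.0, 1.0, 0.001, -0.002]
ft_force: [-0.2, 0.2, -4.9]
grip_width: 0.0236
grasp_force: 59.6
```

Run:
```python
from h import *
o=bot.get_obs(); print(o['clock'],o['grip_width'],o['grasp_force'],o['ft_force'])
go(.6395,.2312,.20)
```

```text
15.475 0.023619151386104122 59.631813168525696 [-0.1519185   0.21485451 -4.93614897]
go (0.6395, 0.2312, 0.2, None) -> shift cm [-21.35  47.     0.23] yaw 0 | A now -179.98 tcp [ 0.4262 -0.2389  0.2023] tilt [ 0.0031  0.0014 -1.    ]
```

{"op": "move_arm", "data": {
  "motion": [
    {"x": 0, "y": 2, "z": 0, "yaw": 0},
    {"x": -0.5, "y": 5, "z": 0, "yaw": 0},
    {"x": -1.5, "y": 9, "z": 0, "yaw": 0},
    {"x": -3, "y": 13, "z": 0, "yaw": 0},
    {"x": -4.5, "y": 17, "z": 0, "yaw": 0},
    {"x": -6, "y": 21, "z": 0, "yaw": 0},
    {"x": -8, "y": 25, "z": 0, "yaw": 0},
    {"x": -10.5, "y": 29, "z": 0, "yaw": 0},
    {"x": -13, "y": 33, "z": 0, "yaw": 0},
    {"x": -15.5, "y": 37, "z": 0, "yaw": 0},
    {"x": -18, "y": 41, "z": 0, "yaw": 0},
    {"x": -20, "y": 44.5, "z": 0, "yaw": 0},
    {"x": -21, "y": 46.3, "z": 0, "yaw": 0},
    {"x": -21.4, "y": 47, "z": 0, "yaw": 0},
    {"x": -21.4, "y": 47, "z": 2.5, "yaw": 0},
    {"x": -21.4, "y": 47, "z": 2.5, "yaw": 0},
    {"x": -21.4, "y": 47, "z": 2.5, "yaw": 0}
  ]
}}

```text
clock: 17.6
eef_pos: [0.6406, 0.2303, 0.1794]
tool_rot: [0.0, 1.0, -0.0, -0.0]
ft_force: [0.5, -0.2, -3.0]
grip_width: 0.0247
grasp_force: 59.7
```

Run:
```python
from h import *
m=bot.camera_model('wrist'); im=save('wrist','w7.png')
o=bot.get_obs(); print(o['clock'],o['grip_width'],o['grasp_force'],o['ft_force'])
z=o['eef_pos'][2]-.0648+.055
print('held',circfit('wrist',im,m,o['eef_pos'][:2],.05,z,.008,.002))
print('Ws2',circfit('wrist',im,m,(.5477,.19),.032,.05,.006))
go(.6395,.2312,.0863)
```

```text
17.65 0.0243834902139958 59.666016697883606 [-0.14583455 -0.27228102 -3.23447707]
held (array([0.6407, 0.2313, 0.0492]), np.float64(66.3))
Ws2 (array([0.5477, 0.1897, 0.0321]), np.float64(95.2))
go (0.6395, 0.2312, 0.0863, None) -> shift cm [0.17 0.08 9.39] yaw 0 | A now 179.99 tcp [0.6412 0.2304 0.1802] tilt [-7.e-04  2.e-04 -1.e+00]
```

{"op": "move_arm", "data": {
  "motion": [
    {"x": 0.1, "y": 0, "z": 2, "yaw": 0},
    {"x": 0.1, "y": 0, "z": 4, "yaw": 0},
    {"x": 0.1, "y": 0, "z": 6, "yaw": 0},
    {"x": 0.1, "y": 0, "z": 7.5, "yaw": 0},
    {"x": 0.1, "y": 0, "z": 8.3, "yaw": 0},
    {"x": 0.1, "y": 0, "z": 8.8, "yaw": 0},
    {"x": 0.1, "y": 0, "z": 9.2, "yaw": 0},
    {"x": 0.1, "y": 0, "z": 9.3, "yaw": 0},
    {"x": 0.1, "y": 0, "z": 9.4, "yaw": 0},
    {"x": 0.1, "y": 0, "z": 9.5, "yaw": 0},
    {"x": 0.1, "y": 0, "z": 9.5, "yaw": 0}
  ]
}}

```text
clock: 19.02
eef_pos: [0.6405, 0.2305, 0.0862]
tool_rot: [-0.0, 1.0, -0.0, 0.001]
ft_force: [-2.5, -2.6, 4.8]
grip_width: 0.0245
grasp_force: 60.6
```

Seated as predicted. Releasing, then on to small insert b.

{"op": "move_arm", "data": {
  "gripper": 0.3,
  "motion": [
    {"x": 0, "y": 0, "z": 0, "yaw": 0},
    {"x": 0, "y": 0, "z": 0, "yaw": 0},
    {"x": 0, "y": 0, "z": 0, "yaw": 0},
    {"x": 0, "y": 0, "z": 0, "yaw": 0},
    {"x": 0, "y": 0, "z": -3, "yaw": 0},
    {"x": 0, "y": 0, "z": -7, "yaw": 0},
    {"x": 0, "y": 0, "z": -11, "yaw": 0},
    {"x": 0, "y": 0, "z": -11, "yaw": 0},
    {"x": 0, "y": 0, "z": -11, "yaw": 0}
  ]
}}

```text
clock: 20.15
eef_pos: [0.6398, 0.2307, 0.1937]
tool_rot: [-0.0, 1.0, -0.0, -0.0]
ft_force: [-0.6, -0.6, -0.1]
grip_width: 0.0553
grasp_force: 0.0
```

Run:
```python
from h import *
m=bot.camera_model('wrist'); im=save('wrist','w8.png')
print('tub in Wl2',circfit('wrist',im,m,(.64,.231),.05,.0765,.008,.002))
go(.429,-.091,.19)
```

```text
tub in Wl2 (array([0.64  , 0.2311, 0.0495]), np.float64(56.1))
go (0.429, -0.091, 0.19, None) -> shift cm [ 21.05 -32.15   0.35] yaw 0 | A now -179.97 tcp [0.6394 0.2306 0.1928] tilt [ 2.3e-03 -8.0e-04 -1.0e+00]
```

{"op": "move_arm", "data": {
  "gripper": 1,
  "motion": [
    {"x": 4, "y": -2, "z": 0, "yaw": 0},
    {"x": 7, "y": -6, "z": 0, "yaw": 0},
    {"x": 10, "y": -10, "z": 0, "yaw": 0},
    {"x": 13, "y": -14, "z": 0, "yaw": 0},
    {"x": 15.5, "y": -18.5, "z": 0, "yaw": 0},
    {"x": 17.5, "y": -23, "z": 0, "yaw": 0},
    {"x": 19, "y": -27.5, "z": 0, "yaw": 0},
    {"x": 20.5, "y": -31, "z": 0, "yaw": 0},
    {"x": 21.1, "y": -32.2, "z": 0, "yaw": 0},
    {"x": 21.1, "y": -32.2, "z": 0, "yaw": 0},
    {"x": 21.1, "y": -32.2, "z": 0, "yaw": 0}
  ]
}}

```text
clock: 21.58
eef_pos: [0.4295, -0.0904, 0.194]
tool_rot: [-0.001, 1.0, 0.0, -0.0]
ft_force: [0.3, 0.1, -0.0]
grip_width: 0.0853
grasp_force: 0.0
```

Run:
```python
from h import *
m=bot.camera_model('wrist'); im=save('wrist','w9.png')
print('b',circfit('wrist',im,m,(.429,-.091),.039,.045,.012,.001),circfit('wrist',im,m,(.429,-.091),.013,.085,.012,.001))
for r in bot.cut_out('wrist','tub3_c'): print(r['score'],r['centre'],at_z('wrist',r['centre'][::-1],.05,m).round(3))
go(.429,-.091,.053)
```

```text
b (array([ 0.4295, -0.0907,  0.0378]), np.float64(43.6)) (array([ 0.4265, -0.091 ,  0.0141]), np.float64(97.1))
0.71 [217.6, 315.4] [ 0.426 -0.092  0.05 ]
go (0.429, -0.091, 0.053, None) -> shift cm [ 0.06 -0.07 14.11] yaw 0 | A now -179.86 tcp [ 0.4297 -0.0903  0.1941] tilt [ 2.e-04  3.e-04 -1.e+00]
```

{"op": "move_arm", "data": {
  "motion": [
    {"x": 0, "y": 0, "z": 4, "yaw": 0},
    {"x": 0, "y": 0, "z": 8, "yaw": 0},
    {"x": 0, "y": 0, "z": 11.5, "yaw": 0},
    {"x": 0, "y": 0, "z": 14, "yaw": 0},
    {"x": 0, "y": 0, "z": 14, "yaw": 0},
    {"x": 0, "y": 0, "z": 14, "yaw": 0}
  ]
}}

```text
clock: 22.42
eef_pos: [0.4302, -0.091, 0.0551]
tool_rot: [-0.001, 1.0, -0.0, 0.001]
ft_force: [-0.1, 0.4, 0.3]
grip_width: 0.0855
grasp_force: 0.0
```

{"op": "move_arm", "data": {
  "gripper": -1,
  "motion": [
    {"x": 0, "y": 0, "z": 0, "yaw": 0},
    {"x": 0, "y": 0, "z": 0, "yaw": 0},
    {"x": 0, "y": 0, "z": 0, "yaw": 0},
    {"x": 0, "y": 0, "z": 0, "yaw": 0},
    {"x": 0, "y": 0, "z": 0, "yaw": 0},
    {"x": 0, "y": 0, "z": 0, "yaw": 0},
    {"x": 0, "y": 0, "z": 0, "yaw": 0}
  ]
}}

```text
clock: 23.3
eef_pos: [0.4296, -0.0912, 0.0549]
tool_rot: [-0.0, 1.0, 0.0, 0.001]
ft_force: [-0.8, 2.2, 5.8]
grip_width: 0.0247
grasp_force: 58.6
```

{"op": "move_arm", "data": {
  "motion": [
    {"x": 0, "y": 0, "z": -2, "yaw": 0},
    {"x": 0, "y": 0, "z": -4, "yaw": 0},
    {"x": 0, "y": 0, "z": -8, "yaw": 0},
    {"x": 0, "y": 0, "z": -12, "yaw": 0},
    {"x": 0, "y": 0, "z": -16, "yaw": 0},
    {"x": 0, "y": 0, "z": -16, "yaw": 0},
    {"x": 0, "y": 0, "z": -16, "yaw": 0}
  ]
}}

```text
clock: 24.18
eef_pos: [0.4282, -0.0912, 0.2129]
tool_rot: [-0.0, 1.0, 0.0, -0.001]
ft_force: [-0.1, 0.2, -4.1]
grip_width: 0.0242
grasp_force: 59.3
```

Run:
```python
from h import *
o=bot.get_obs(); print(o['clock'],o['grip_width'],o['grasp_force'],o['ft_force'])
go(.5477,.19,.21)
```

```text
24.175 0.02418467849689199 59.267515540122986 [-0.06556866  0.19435303 -4.09677664]
go (0.5477, 0.19, 0.21, None) -> shift cm [-11.96  28.11   0.27] yaw 0 | A now -179.98 tcp [ 0.4282 -0.0912  0.2129] tilt [ 2.5e-03  4.0e-04 -1.0e+00]
```

{"op": "move_arm", "data": {
  "motion": [
    {"x": -0.8, "y": 2, "z": 0, "yaw": 0},
    {"x": -2.1, "y": 5, "z": 0, "yaw": 0},
    {"x": -3.8, "y": 9, "z": 0, "yaw": 0},
    {"x": -5.5, "y": 13, "z": 0, "yaw": 0},
    {"x": -7.2, "y": 17, "z": 0, "yaw": 0},
    {"x": -9, "y": 21, "z": 0, "yaw": 0},
    {"x": -10.5, "y": 25, "z": 0, "yaw": 0},
    {"x": -11.6, "y": 27.3, "z": 1, "yaw": 0},
    {"x": -12, "y": 28.1, "z": 3, "yaw": 0},
    {"x": -12, "y": 28.1, "z": 4, "yaw": 0},
    {"x": -12, "y": 28.1, "z": 4, "yaw": 0},
    {"x": -12, "y": 28.1, "z": 4, "yaw": 0}
  ]
}}

```text
clock: 25.68
eef_pos: [0.5491, 0.1891, 0.1745]
tool_rot: [0.0, 1.0, -0.0, 0.0]
ft_force: [0.3, 0.3, -3.6]
grip_width: 0.0241
grasp_force: 59.4
```

Run:
```python
from h import *
m=bot.camera_model('wrist'); im=save('wrist','w10.png')
o=bot.get_obs(); print(o['clock'],o['grip_width'],o['grasp_force'],o['ft_force'])
z=o['eef_pos'][2]-.0549+.045
print('held',circfit('wrist',im,m,o['eef_pos'][:2],.039,z,.008,.002))
go(.5477,.19,.0764)
```

```text
25.725 0.024427560696719284 59.36943233013153 [-0.13535119 -0.19130611 -1.4300412 ]
held (array([0.5486, 0.1895, 0.0387]), np.float64(72.0))
go (0.5477, 0.19, 0.0764, None) -> shift cm [0.18 0.07 9.86] yaw 0 | A now 179.98 tcp [0.5494 0.1893 0.175 ] tilt [-1.1e-03  3.0e-04 -1.0e+00]
```

{"op": "move_arm", "data": {
  "motion": [
    {"x": 0.1, "y": 0, "z": 2, "yaw": 0},
    {"x": 0.1, "y": 0, "z": 4, "yaw": 0},
    {"x": 0.1, "y": 0, "z": 6, "yaw": 0},
    {"x": 0.1, "y": 0, "z": 7.5, "yaw": 0},
    {"x": 0.1, "y": 0, "z": 8.5, "yaw": 0},
    {"x": 0.1, "y": 0, "z": 9.2, "yaw": 0},
    {"x": 0.1, "y": 0, "z": 9.6, "yaw": 0},
    {"x": 0.1, "y": 0, "z": 9.8, "yaw": 0},
    {"x": 0.1, "y": 0, "z": 9.9, "yaw": 0},
    {"x": 0.1, "y": 0, "z": 10, "yaw": 0},
    {"x": 0.1, "y": 0, "z": 10, "yaw": 0}
  ]
}}

```text
clock: 27.1
eef_pos: [0.5478, 0.1895, 0.0765]
tool_rot: [-0.0, 1.0, -0.0, 0.0]
ft_force: [-5.4, -1.8, 9.3]
grip_width: 0.0245
grasp_force: 60.7
```

{"op": "move_arm", "data": {
  "gripper": 0.3,
  "motion": [
    {"x": 0, "y": 0, "z": 0, "yaw": 0},
    {"x": 0, "y": 0, "z": 0, "yaw": 0},
    {"x": 0, "y": 0, "z": 0, "yaw": 0},
    {"x": 0, "y": 0, "z": 0, "yaw": 0},
    {"x": 0, "y": 0, "z": -3, "yaw": 0},
    {"x": 0, "y": 0, "z": -7, "yaw": 0},
    {"x": 0, "y": 0, "z": -12, "yaw": 0},
    {"x": 0, "y": 0, "z": -12, "yaw": 0},
    {"x": 0, "y": 0, "z": -12, "yaw": 0}
  ]
}}

```text
clock: 28.22
eef_pos: [0.5479, 0.1897, 0.1939]
tool_rot: [-0.0, 1.0, -0.0, -0.0]
ft_force: [-0.3, 0.1, -0.7]
grip_width: 0.0553
grasp_force: 0.0
```

Run:
```python
from h import *
m=bot.camera_model('wrist'); im=save('wrist','w11.png')
print('tub in Ws2',circfit('wrist',im,m,(.548,.19),.039,.0665,.008,.002))
go(.329,-.286,.19)
```

```text
tub in Ws2 (array([0.5472, 0.1898, 0.0391]), np.float64(69.1))
go (0.329, -0.286, 0.19, None) -> shift cm [ 21.86 -47.54   0.38] yaw 0 | A now -179.97 tcp [0.5474 0.1895 0.193 ] tilt [ 2.1e-03 -7.0e-04 -1.0e+00]
```

{"op": "move_arm", "data": {
  "gripper": 1,
  "motion": [
    {"x": 3, "y": -3, "z": 0, "yaw": 0},
    {"x": 6, "y": -8, "z": 0, "yaw": 0},
    {"x": 9, "y": -13, "z": 0, "yaw": 0},
    {"x": 12, "y": -18, "z": 0, "yaw": 0},
    {"x": 14.5, "y": -23, "z": 0, "yaw": 0},
    {"x": 17, "y": -28, "z": 0, "yaw": 0},
    {"x": 19, "y": -33, "z": 0, "yaw": 0},
    {"x": 20.5, "y": -38, "z": 0, "yaw": 0},
    {"x": 21.5, "y": -43, "z": 0, "yaw": 0},
    {"x": 21.9, "y": -46.5, "z": 0, "yaw": 0},
    {"x": 21.9, "y": -47.6, "z": 0, "yaw": 0},
    {"x": 21.9, "y": -47.6, "z": 0, "yaw": 0},
    {"x": 21.9, "y": -47.6, "z": 0, "yaw": 0}
  ]
}}

```text
clock: 29.9
eef_pos: [0.3292, -0.285, 0.1938]
tool_rot: [-0.001, 1.0, 0.001, -0.001]
ft_force: [0.1, 0.4, -0.1]
grip_width: 0.0849
grasp_force: 0.0
```

Run:
```python
from h import *
m=bot.camera_model('wrist'); im=save('wrist','w12.png')
print('d',circfit('wrist',im,m,(.329,-.286),.039,.045,.015,.001),circfit('wrist',im,m,(.329,-.286),.013,.085,.015,.001))
for r in bot.cut_out('wrist','tub3_c'): print(r['score'],r['centre'],at_z('wrist',r['centre'][::-1],.05,m).round(3))
go(.329,-.286,.054)
```

```text
d (array([ 0.3128, -0.2765,  0.0405]), np.float64(45.3)) (array([ 0.3253, -0.2869,  0.014 ]), np.float64(101.0))
go (0.329, -0.286, 0.054, None) -> shift cm [ 0.04 -0.09 14.02] yaw 0 | A now -179.86 tcp [ 0.3294 -0.2851  0.1942] tilt [ 4.e-04  6.e-04 -1.e+00]
```

The flange fit is confused by the shadow. The knob fit, with the same bias seen on the other inserts, gives (0.328, -0.287) as expected.

{"op": "move_arm", "data": {
  "motion": [
    {"x": 0.1, "y": -0.15, "z": 4, "yaw": 0},
    {"x": 0.1, "y": -0.15, "z": 8, "yaw": 0},
    {"x": 0.1, "y": -0.15, "z": 11.5, "yaw": 0},
    {"x": 0.1, "y": -0.15, "z": 14, "yaw": 0},
    {"x": 0.1, "y": -0.15, "z": 14, "yaw": 0},
    {"x": 0.1, "y": -0.15, "z": 14, "yaw": 0}
  ]
}}

```text
clock: 30.75
eef_pos: [0.3291, -0.288, 0.0553]
tool_rot: [-0.001, 1.0, -0.0, 0.001]
ft_force: [-0.1, -0.8, -0.0]
grip_width: 0.0852
grasp_force: 0.0
```

{"op": "move_arm", "data": {
  "gripper": -1,
  "motion": [
    {"x": 0, "y": 0, "z": 0, "yaw": 0},
    {"x": 0, "y": 0, "z": 0, "yaw": 0},
    {"x": 0, "y": 0, "z": 0, "yaw": 0},
    {"x": 0, "y": 0, "z": 0, "yaw": 0},
    {"x": 0, "y": 0, "z": 0, "yaw": 0},
    {"x": 0, "y": 0, "z": 0, "yaw": 0},
    {"x": 0, "y": 0, "z": 0, "yaw": 0}
  ]
}}

```text
clock: 31.62
eef_pos: [0.3286, -0.2878, 0.0548]
tool_rot: [-0.0, 1.0, 0.0, 0.0]
ft_force: [-1.2, 1.3, 5.4]
grip_width: 0.0245
grasp_force: 58.7
```

{"op": "move_arm", "data": {
  "motion": [
    {"x": 0, "y": 0, "z": -2, "yaw": 0},
    {"x": 0, "y": 0, "z": -4, "yaw": 0},
    {"x": 0, "y": 0, "z": -8, "yaw": 0},
    {"x": 0, "y": 0, "z": -12, "yaw": 0},
    {"x": 0, "y": 0, "z": -16, "yaw": 0},
    {"x": 0, "y": 0, "z": -16, "yaw": 0},
    {"x": 0, "y": 0, "z": -16, "yaw": 0}
  ]
}}

```text
clock: 32.5
eef_pos: [0.3275, -0.2873, 0.2128]
tool_rot: [-0.0, 1.0, 0.001, -0.001]
ft_force: [-0.0, -0.4, -4.1]
grip_width: 0.0243
grasp_force: 59.6
```

Run:
```python
from h import *
o=bot.get_obs(); print(o['clock'],o['grip_width'],o['grasp_force'],o['ft_force'])
go(.5025,.2922,.21)
```

```text
32.5 0.024306453305684615 59.6414852142334 [-0.0095331  -0.37366929 -4.07689021]
go (0.5025, 0.2922, 0.21, None) -> shift cm [-17.52  57.94   0.34] yaw 0 | A now -179.98 tcp [ 0.3275 -0.2873  0.2128] tilt [ 0.002   0.0015 -1.    ]
```

{"op": "move_arm", "data": {
  "motion": [
    {"x": -0.8, "y": 2, "z": 0, "yaw": 0},
    {"x": -2, "y": 6, "z": 0, "yaw": 0},
    {"x": -3.3, "y": 10.5, "z": 0, "yaw": 0},
    {"x": -4.6, "y": 15, "z": 0, "yaw": 0},
    {"x": -6, "y": 19.5, "z": 0, "yaw": 0},
    {"x": -7.3, "y": 24, "z": 0, "yaw": 0},
    {"x": -8.7, "y": 28.5, "z": 0, "yaw": 0},
    {"x": -10, "y": 33, "z": 0, "yaw": 0},
    {"x": -11.4, "y": 37.5, "z": 0, "yaw": 0},
    {"x": -12.7, "y": 42, "z": 0, "yaw": 0},
    {"x": -14, "y": 46.5, "z": 0, "yaw": 0},
    {"x": -15.4, "y": 51, "z": 0, "yaw": 0},
    {"x": -16.6, "y": 55, "z": 0, "yaw": 0},
    {"x": -17.3, "y": 57.2, "z": 1, "yaw": 0},
    {"x": -17.5, "y": 57.9, "z": 3, "yaw": 0},
    {"x": -17.5, "y": 57.9, "z": 4, "yaw": 0},
    {"x": -17.5, "y": 57.9, "z": 4, "yaw": 0},
    {"x": -17.5, "y": 57.9, "z": 4, "yaw": 0}
  ]
}}

```text
clock: 34.75
eef_pos: [0.5032, 0.2907, 0.1746]
tool_rot: [0.0, 1.0, -0.0, 0.0]
ft_force: [0.4, -0.2, -3.4]
grip_width: 0.0242
grasp_force: 59.6
```

Run:
```python
from h import *
m=bot.camera_model('wrist'); im=save('wrist','w13.png')
o=bot.get_obs(); print(o['clock'],o['grip_width'],o['grasp_force'],o['ft_force'])
z=o['eef_pos'][2]-.0548+.045
print('held',circfit('wrist',im,m,o['eef_pos'][:2],.039,z,.008,.002))
go(.5025,.2922,.0763)
```

```text
34.8 0.024745929028032593 59.635661244392395 [-0.3326002  -0.15265844 -2.03957517]
held (array([0.5025, 0.2913, 0.0387]), np.float64(71.0))
go (0.5025, 0.2922, 0.0763, None) -> shift cm [0.1  0.13 9.87] yaw 0 | A now 179.98 tcp [0.5034 0.2909 0.175 ] tilt [-1.e-03  5.e-04 -1.e+00]
```

{"op": "move_arm", "data": {
  "motion": [
    {"x": 0, "y": 0.1, "z": 2, "yaw": 0},
    {"x": 0, "y": 0.1, "z": 4, "yaw": 0},
    {"x": 0, "y": 0.1, "z": 6, "yaw": 0},
    {"x": 0, "y": 0.1, "z": 7.5, "yaw": 0},
    {"x": 0, "y": 0.1, "z": 8.5, "yaw": 0},
    {"x": 0, "y": 0.1, "z": 9.2, "yaw": 0},
    {"x": 0, "y": 0.1, "z": 9.6, "yaw": 0},
    {"x": 0, "y": 0.1, "z": 9.8, "yaw": 0},
    {"x": 0, "y": 0.1, "z": 9.9, "yaw": 0},
    {"x": 0, "y": 0.1, "z": 10, "yaw": 0},
    {"x": 0, "y": 0.1, "z": 10, "yaw": 0}
  ]
}}

```text
clock: 36.17
eef_pos: [0.5028, 0.2919, 0.0765]
tool_rot: [-0.0, 1.0, -0.0, 0.0]
ft_force: [-5.1, -3.9, 8.6]
grip_width: 0.0243
grasp_force: 60.9
```

{"op": "move_arm", "data": {
  "gripper": 0.3,
  "motion": [
    {"x": 0, "y": 0, "z": 0, "yaw": 0},
    {"x": 0, "y": 0, "z": 0, "yaw": 0},
    {"x": 0, "y": 0, "z": 0, "yaw": 0},
    {"x": 0, "y": 0, "z": 0, "yaw": 0},
    {"x": 0, "y": 0, "z": -3, "yaw": 0},
    {"x": 0, "y": 0, "z": -7, "yaw": 0},
    {"x": 0, "y": 0, "z": -12, "yaw": 0},
    {"x": 0, "y": 0, "z": -17, "yaw": 0},
    {"x": 0, "y": -3, "z": -20, "yaw": 0},
    {"x": 0, "y": -3, "z": -20, "yaw": 0},
    {"x": 0, "y": -3, "z": -20, "yaw": 0}
  ]
}}

```text
clock: 37.55
eef_pos: [0.5028, 0.2623, 0.2733]
tool_rot: [-0.0, 1.0, -0.0, -0.001]
ft_force: [-0.2, -0.9, -0.4]
grip_width: 0.0554
grasp_force: 0.0
```

Run:
```python
from h import *
m=bot.camera_model('wrist'); im=save('wrist','w14.png'); it=save('top','t14.png'); mt=bot.camera_model('top'); 
for n,p,r,z in [('Wl1',(.595,.333),.05,.0765),('Wl2',(.64,.231),.05,.0765),('Ws1',(.5027,.292),.039,.0665),('Ws2',(.547,.19),.039,.0665)]: print(n,circfit('wrist',im,m,p,r,z,.008,.001),proj('wrist',[*p,z],m))
for r in bot.cut_out('top','caddy_c'): print(r['score'],r['centre'])
go(.56,-.03,.27)
```

```text
Wl1 (array([0.5965, 0.3337, 0.0504]), np.float64(69.3)) [[393.73441314 306.70471305]]
Wl2 (array([0.6418, 0.2322, 0.0496]), np.float64(72.9)) [[284.30678445 349.99434356]]
Ws1 (array([0.5022, 0.2919, 0.0392]), np.float64(65.9)) [[350.79465549 206.07313175]]
Ws2 (array([0.5477, 0.1898, 0.039 ]), np.float64(82.7)) [[238.30801546 253.65797481]]
0.96 [213.1, 370.2]
0.62 [336.7, 299.4]
0.45 [221.4, 232.1]
go (0.56, -0.03, 0.27, None) -> shift cm [ -5.73 -29.25   0.26] yaw 0 | A now -179.93 tcp [0.5023 0.2624 0.2724] tilt [ 0.003  -0.0014 -1.    ]
```

View pics/w14.png

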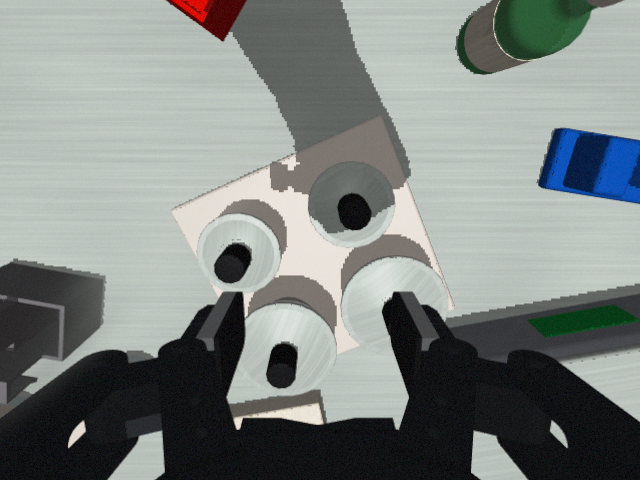

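All four inserts are home in their cups. The flanges are at about (351,206), (239,253), (394,305) and (288,348), and each fits the predicted seated height. The caddy is next.

{"op": "move_arm", "data": {
  "gripper": 1,
  "motion": [
    {"x": -0.5, "y": -5, "z": -1, "yaw": 0},
    {"x": -1, "y": -10, "z": -2, "yaw": 0},
    {"x": -1.5, "y": -15, "z": -2.8, "yaw": 0},
    {"x": -2, "y": -20, "z": -2.8, "yaw": 0},
    {"x": -2.5, "y": -25, "z": -2.8, "yaw": 0},
    {"x": -2.8, "y": -28, "z": -2.8, "yaw": 0},
    {"x": -2.8, "y": -29.2, "z": -2.8, "yaw": 0},
    {"x": -2.8, "y": -29.2, "z": -2.8, "yaw": 0},
    {"x": -2.8, "y": -29.2, "z": -2.8, "yaw": 0}
  ]
}}

```text
clock: 38.83
eef_pos: [0.5311, -0.0285, 0.302]
tool_rot: [-0.001, 1.0, 0.0, -0.0]
ft_force: [-0.3, 0.5, -1.1]
grip_width: 0.0852
grasp_force: 0.0
```

Run:
```python
from h import *
import pickle
m=bot.camera_model('wrist'); im=save('wrist','w15.png'); pickle.dump(m,open('w15.pkl','wb'))
go(.617,-.03,.10)
c=np.array([.617,-.029]); a=np.radians(-6)
ex=np.array([np.cos(a),np.sin(a)]); ey=np.array([-ex[1],ex[0]])
for X,Y,Z in [(-30,-50,70),(-30,50,70),(30,50,70),(30,-50,70),(-26,0,140),(18,0,140)]: print((X,Y,Z),proj('wrist',[*(c+ex*X/1e3+ey*Y/1e3),Z/1e3],m).round(1))
```

```text
go (0.617, -0.03, 0.1, None) -> shift cm [-8.59 -0.19 20.21] yaw 0 | A now -179.86 tcp [ 0.5312 -0.0284  0.3022] tilt [ 3.e-04  4.e-04 -1.e+00]
(-30, -50, 70) [[269.  252.2]]
(-30, 50, 70) [[369.9 262.6]]
(30, 50, 70) [[361.6 317.7]]
(30, -50, 70) [[264.5 308.1]]
(-26, 0, 140) [[319.6 288.4]]
(18, 0, 140) [[313.9 336.5]]
```

View pics/w15.png

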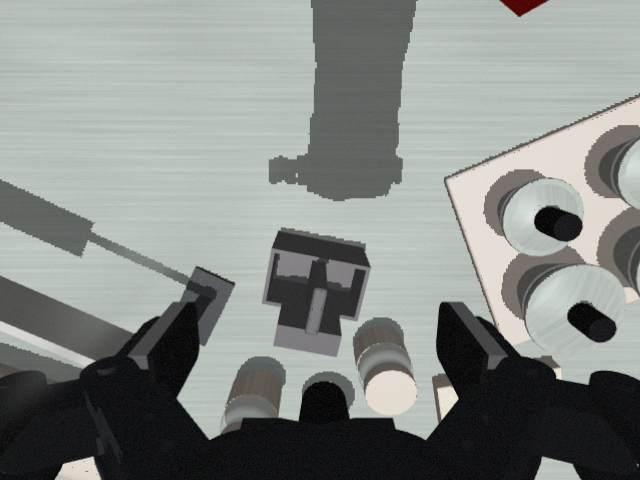

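The view shows the caddy at (316,290), fin from (320,288) to (311,335), hook plate at (307,340), with jars close behind it at (390,390) and (250,400). I'll zoom in to fit the yaw.

Run:
```python
import cv2
im=cv2.imread('pics/w15.png'); cv2.imwrite('pics/w15c.png',cv2.resize(im[222:362,245:395],None,fx=4,fy=4,interpolation=cv2.INTER_CUBIC))
```

```text
(no output)
```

View pics/w15c.png

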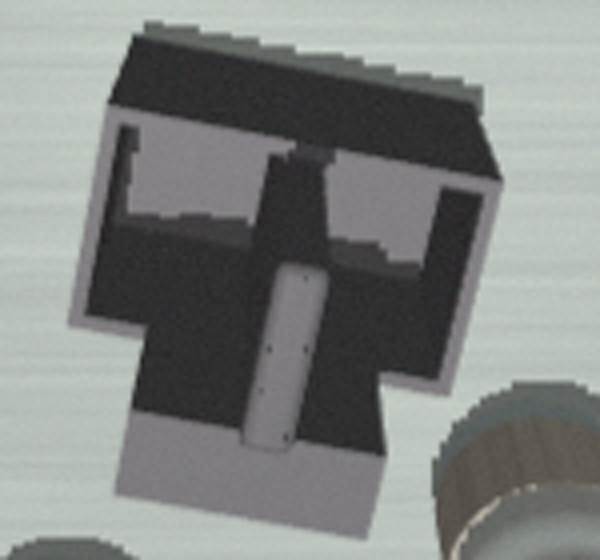

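The crop shows the box corners at (108,103), (503,180), (452,396) and (68,324), the fin top from (302,264) to (268,450), and the hook's back edge from (115,494) to (366,540). I'll fit these by least squares.

Run:
```python
from h import *
import pickle
from scipy.optimize import least_squares
m=pickle.load(open('w15.pkl','rb'))
P=np.array([(-30,-50,70),(-30,50,70),(30,50,70),(30,-50,70),(-26,0,140),(18,0,140),(48.5,-30,115),(48.5,30,115)])/1e3
U=np.array([(108,103),(503,180),(452,396),(68,324),(302,264),(268,450),(115,494),(366,540)])/4+[245,222]
def f(p):
    c,s=np.cos(p[2]),np.sin(p[2])
    W=np.c_[p[0]+c*P[:,0]-s*P[:,1],p[1]+s*P[:,0]+c*P[:,1],P[:,2]]
    return (proj('wrist',W,m)-U).ravel()
q=least_squares(f,[.617,-.029,-.1],x_scale=[.01,.01,.1]); x,y,a=q.x; print(x,y,np.degrees(a)); print(q.fun.reshape(-1,2).round(1))
d=-.006; gx,gy=x+np.cos(a)*d,y+np.sin(a)*d
print('grip point',gx,gy)
go(gx,gy,.102,180+np.degrees(a)); go(gx,gy,.18)
```

```text
0.6162946988896822 -0.02966448901661887 -11.131788581445644
[[-0.4 -0.2]
 [ 0.4 -0.5]
 [-0.3 -0.4]
 [-0.3  0.1]
 [ 1.1  0. ]
 [-0.7  1. ]
 [-0.3  0. ]
 [ 0.5 -0.2]]
grip point 0.6104075846968045 -0.028506090777662706
go (np.float64(0.6104075846968045), np.float64(-0.028506090777662706), 0.102, np.float64(168.86821141855435)) -> shift cm [-7.93 -0.04 20.01] yaw 11.3 | A now -179.86 tcp [ 0.5312 -0.0284  0.3022] tilt [ 3.e-04  4.e-04 -1.e+00]
go (np.float64(0.6104075846968045), np.float64(-0.028506090777662706), 0.18, None) -> shift cm [-7.93 -0.04 12.21] yaw 0 | A now -179.86 tcp [ 0.5312 -0.0284  0.3022] tilt [ 3.e-04  4.e-04 -1.e+00]
```

{"op": "move_arm", "data": {
  "motion": [
    {"x": -3, "y": 0, "z": 2, "yaw": 4},
    {"x": -6, "y": 0, "z": 4, "yaw": 8},
    {"x": -7.9, "y": 0, "z": 6, "yaw": 11},
    {"x": -7.9, "y": 0, "z": 9, "yaw": 11},
    {"x": -7.9, "y": 0, "z": 12, "yaw": 11},
    {"x": -7.9, "y": 0, "z": 15, "yaw": 11},
    {"x": -7.9, "y": 0, "z": 18, "yaw": 11},
    {"x": -7.9, "y": 0, "z": 20, "yaw": 11},
    {"x": -7.9, "y": 0, "z": 20, "yaw": 11},
    {"x": -7.9, "y": 0, "z": 20, "yaw": 11}
  ]
}}

```text
clock: 40.12
eef_pos: [0.6109, -0.029, 0.1033]
tool_rot: [0.095, 0.995, 0.0, 0.001]
ft_force: [-0.0, 0.7, 0.0]
grip_width: 0.0853
grasp_force: 0.0
```

Run:
```python
from h import *
go(.6104,-.0285,.102,168.9)
```

```text
go (0.6104, -0.0285, 0.102, 168.9) -> shift cm [0.06 0.04 0.13] yaw 0.2 | A now 169.09 tcp [ 0.6109 -0.029   0.1033] tilt [-1.4e-03  3.0e-04 -1.0e+00]
```

{"op": "move_arm", "data": {
  "gripper": -1,
  "motion": [
    {"x": 0, "y": 0, "z": 0, "yaw": 0},
    {"x": 0, "y": 0, "z": 0, "yaw": 0},
    {"x": 0, "y": 0, "z": 0, "yaw": 0},
    {"x": 0, "y": 0, "z": 0, "yaw": 0},
    {"x": 0, "y": 0, "z": 0, "yaw": 0},
    {"x": 0, "y": 0, "z": 0, "yaw": 0},
    {"x": 0, "y": 0, "z": 0, "yaw": 0},
    {"x": 0, "y": 0, "z": 0, "yaw": 0}
  ]
}}

```text
clock: 41.12
eef_pos: [0.6103, -0.0297, 0.1026]
tool_rot: [0.096, 0.995, 0.0, 0.0]
ft_force: [-0.7, 0.0, 2.7]
grip_width: 0.0112
grasp_force: 58.9
```

Run:
```python
from h import *
go(.6104,-.0285,.102,168.9)
```

```text
go (0.6104, -0.0285, 0.102, 168.9) -> shift cm [0.01 0.12 0.06] yaw 0.1 | A now 169.03 tcp [ 0.6103 -0.0297  0.1026] tilt [-3.e-04  1.e-04 -1.e+00]
```

The fin is gripped: opening is 11 mm and force is normal. Lifting straight up, then moving back to look at the rail.

{"op": "move_arm", "data": {
  "motion": [
    {"x": 0, "y": 0, "z": -2, "yaw": 0},
    {"x": 0, "y": 0, "z": -5, "yaw": 0},
    {"x": 0, "y": 0, "z": -8, "yaw": 0},
    {"x": 0, "y": 0, "z": -11, "yaw": 0},
    {"x": 0, "y": 0, "z": -14, "yaw": 0},
    {"x": 1, "y": -1, "z": -17, "yaw": 0},
    {"x": 2, "y": -2.5, "z": -20, "yaw": 3},
    {"x": 3, "y": -4, "z": -23, "yaw": 6},
    {"x": 4, "y": -6, "z": -26, "yaw": 9},
    {"x": 4.5, "y": -6.8, "z": -26, "yaw": 12.5},
    {"x": 4.5, "y": -6.8, "z": -26, "yaw": 12.5},
    {"x": 4.5, "y": -6.8, "z": -26, "yaw": 12.5}
  ]
}}

```text
clock: 42.62
eef_pos: [0.553, -0.0877, 0.3612]
tool_rot: [0.203, 0.979, 0.0, -0.001]
ft_force: [-0.3, 0.3, -2.1]
grip_width: 0.0116
grasp_force: 58.5
```

Run:
```python
from h import *
import pickle
m=bot.camera_model('wrist'); im=save('wrist','w16.png'); pickle.dump(m,open('w16.pkl','wb'))
o=bot.get_obs(); print(o['clock'],o['grip_width'],o['grasp_force'],o['ft_force'])
go(.5535,-.088,.36,156.5)
mid=np.array([.5857,-.3153]); a=np.radians(-23.5); ex=np.array([np.cos(a),np.sin(a)]); ey=np.array([-ex[1],ex[0]])
for X,Y,Z in [(-4,180,170),(4,180,170),(-4,95,170),(4,95,170),(-4,20,170),(-14,20,190),(32,20,190)]: print((X,Y,Z),proj('wrist',[*(mid+ex*X/1e3+ey*Y/1e3),Z/1e3],m).round(1))
```

```text
42.675 0.011329781486177647 58.53313386440277 [-0.62634736  0.14113514 -2.63275387]
go (0.5535, -0.088, 0.36, 156.5) -> shift cm [-0.06 -0.02  0.12] yaw 0.1 | A now 156.59 tcp [ 0.5531 -0.0876  0.3612] tilt [ 2.1e-03 -4.0e-04 -1.0e+00]
(-4, 180, 170) [[299.2 333.9]]
(4, 180, 170) [[299.3 341.7]]
(-4, 95, 170) [[207.4 333.7]]
(4, 95, 170) [[208.  341.5]]
(-4, 20, 170) [[126.3 333.6]]
(-14, 20, 190) [[114.3 334.5]]
(32, 20, 190) [[121.  380.6]]
```

View pics/w16.png

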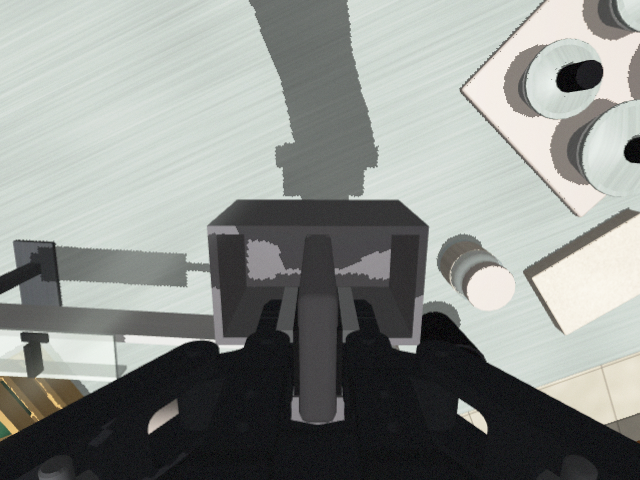

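The bar runs along the left at rows 303-340. The guard's end edge is at column ~117 from row 335 to 378, as predicted, and the pointer is at (35,345). The caddy is held square. I'll zoom in on bar and pointer.

Run:
```python
import cv2
im=cv2.imread('pics/w16.png'); cv2.imwrite('pics/w16c.png',cv2.resize(im[290:390,0:200],None,fx=4,fy=4,interpolation=cv2.INTER_CUBIC))
g=cv2.cvtColor(im,cv2.COLOR_BGR2GRAY)
for c in (125,135,150,165): print(c,g[300:350,c-2:c+3].mean(1).round().astype(int).tolist())
```

```text
125 [209, 209, 210, 211, 212, 210, 210, 208, 209, 192, 146, 115, 115, 113, 113, 113, 111, 109, 108, 108, 106, 107, 106, 104, 103, 102, 102, 103, 101, 99, 98, 97, 98, 96, 126, 200, 215, 194, 181, 196, 203, 194, 203, 215, 211, 210, 208, 207, 207, 207]
135 [215, 213, 211, 212, 212, 213, 213, 214, 213, 213, 171, 116, 104, 104, 102, 101, 101, 101, 101, 100, 100, 99, 99, 97, 96, 95, 96, 96, 98, 96, 95, 96, 94, 95, 97, 198, 235, 235, 236, 236, 236, 235, 232, 220, 208, 209, 211, 212, 212, 213]
150 [218, 216, 215, 217, 219, 217, 216, 217, 217, 216, 214, 161, 98, 94, 96, 95, 95, 95, 95, 94, 94, 95, 97, 96, 95, 94, 93, 95, 96, 93, 93, 94, 95, 94, 93, 111, 206, 236, 237, 236, 236, 236, 236, 232, 222, 217, 216, 216, 213, 211]
165 [217, 217, 215, 216, 214, 214, 216, 220, 222, 219, 217, 211, 151, 92, 94, 95, 95, 93, 93, 94, 94, 94, 95, 95, 95, 96, 94, 92, 93, 94, 92, 95, 95, 93, 93, 94, 128, 214, 237, 237, 236, 237, 236, 236, 229, 218, 212, 213, 214, 212]
```

View pics/w16c.png

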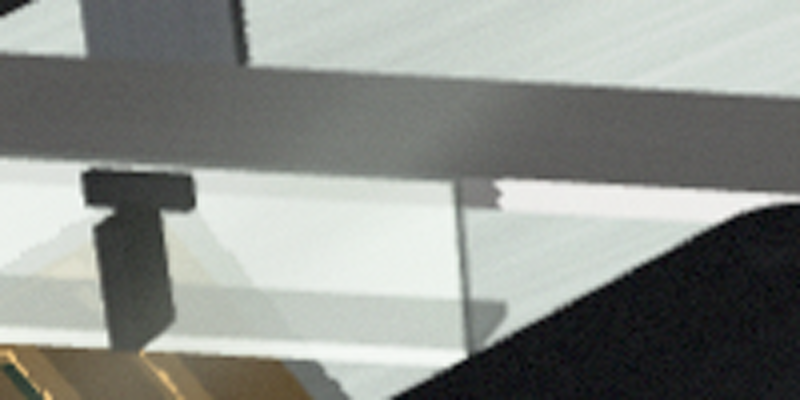

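The crop shows the bar's near top edge running from (0,158) to (800,190). The guard's end edge runs from (455,180) to (468,352). The T-shaped pointer has its crossbar centred at (139,190) and its stem running back to about (140,350).

Run:
```python
from h import *
import pickle
np.set_printoptions(precision=4,suppress=True)
m=pickle.load(open('w16.pkl','rb'))
L=np.array([at_z('wrist',u,.17,m)[:2] for u in [(0.5,329.5),(50,332.2),(100,334.3),(135,335),(150,335.8),(165,336.6)]])
d=np.linalg.svd(L-L.mean(0))[2][0]; d*=np.sign(d[1]); ey=d; ex=np.array([d[1],-d[0]])
print(L,'ey',ey,'yaw',np.degrees(np.arctan2(ex[1],ex[0])),'res mm',((L-L.mean(0))@ex*1e3).round(1))
b=L.mean(0)+.004*ex   # bar centreline point
f=lambda p:np.array([(p[:2]-b)@ex,(p[:2]-b)@ey])
g=np.mean([f(at_z('wrist',u,z,m))[1] for u,z in [((113.75,335),.19),((117,378),.19)]])
print('guard end y',g,[f(at_z('wrist',u,.19,m)) for u in [(113.75,335),(117,378)]])
mid_y=g-.020; mid=b+ey*mid_y; print('mid',mid,'open',mid+.095*ey)
for n,u in [('bar',(34.75,337.5)),('stemtop',(32.5,347)),('tip',(33.5,376))]:
    for z in (.19,.196,.202): print(n,z,f(at_z('wrist',u,z,m))-[0,mid_y])
# top camera check of the ends and pointer
mt=bot.camera_model('top'); s=lambda x,y:(320+x/3,160+y/3)
for n,u,z in [('endL',s(326,83),.17),('endR',s(740,280),.17),('ptr foot',s(592,211),.192),('ptr far',s(609,173),.2),('guard end',s(520,155),.19)]:
    print('top',n,f(at_z('top',u,z,mt))-[0,mid_y])
```

```text
[[ 0.5404 -0.3994]
 [ 0.5608 -0.3592]
 [ 0.581  -0.318 ]
 [ 0.5944 -0.2887]
 [ 0.6007 -0.2764]
 [ 0.6069 -0.264 ]] ey [0.4388 0.8986] yaw -26.029650911482552 res mm [-0.3  0.4  0.4 -0.3 -0.1  0. ]
guard end y 0.022741015428854934 [array([-0.0149,  0.0232]), array([0.028 , 0.0223])]
mid [ 0.5855 -0.3169] open [ 0.6272 -0.2316]
bar 0.19 [-0.0093 -0.0485]
bar 0.196 [-0.0129 -0.0439]
bar 0.202 [-0.0164 -0.0394]
stemtop 0.19 [ 0.0001 -0.0517]
stemtop 0.196 [-0.0037 -0.0471]
stemtop 0.202 [-0.0074 -0.0425]
tip 0.19 [ 0.0293 -0.0549]
tip 0.196 [ 0.0251 -0.0502]
tip 0.202 [ 0.0208 -0.0456]
top endL [0.     0.1737]
top endR [-0.0097 -0.1799]
top ptr foot [-0.0126 -0.0484]
top ptr far [ 0.0176 -0.047 ]
top guard end [0.005 0.018]
```

Wrist gives a rail yaw of -26° and my coarse top-view picks gave -23.5°. I'll settle it with an edge fit of the bar in the top picture.

Run:
```python
from h import *
import pickle
from scipy.optimize import differential_evolution as DE
def fit(cam,fn,m,y0,y1):
    g=cv2.GaussianBlur(cv2.imread(fn,0),(0,0),.8).astype(float)
    ys=np.linspace(y0,y1,150)
    def prof(p,x):
        a=p[1]; ex=np.array([np.cos(a),np.sin(a)]); ey=np.array([-ex[1],ex[0]])
        c=np.array([.5855,-.3169])+p[0]*ex
        W=c+np.outer(np.full_like(ys,x),ex)+np.outer(ys,ey)
        uv=proj(cam,np.c_[W,0*ys+.17],m); return map_coordinates(g,[uv[:,1],uv[:,0]],order=1)
    # bright top strip: inside minus outside
    def f(p): 
        i=np.mean([prof(p,x).mean() for x in (-.002,0,.002)]); return -(2*i-prof(p,-.0065).mean()-prof(p,.0065).mean())
    q=DE(f,[(-.012,.012),(np.radians(-31),np.radians(-19))],seed=1); return q.x[0]*1e3,np.degrees(q.x[1]),q.fun
mt=bot.camera_model('top')
print('top',fit('top','pics/t14.png',mt,.03,.16), fit('top','pics/top0.png',mt,.03,.16))
print('wrist',fit('wrist','pics/w16.png',pickle.load(open('w16.pkl','rb')),.035,.075))
```

```text
top (np.float64(-2.423068845455867), np.float64(-27.03001108482091), np.float64(-104.16056336271203)) (np.float64(-2.421530378291418), np.float64(-27.02939965319668), np.float64(-104.2024494181523))
wrist (np.float64(0.18189081669814272), np.float64(-25.933143962642134), np.float64(-197.03862171788566))
```

The fits agree on about -26°, so the tool heading is 154°. Moving the caddy above the open end.

Run:
```python
from h import *
go(.5864,-.2171,.25,154)
```

```text
go (0.5864, -0.2171, 0.25, 154) -> shift cm [ -8.23 -10.56  11.1 ] yaw 2.6 | A now 156.59 tcp [ 0.5531 -0.0876  0.3612] tilt [ 2.1e-03 -4.0e-04 -1.0e+00]
```

{"op": "move_arm", "data": {
  "motion": [
    {"x": -1, "y": -1, "z": 0.5, "yaw": 0.5},
    {"x": -2.2, "y": -2.8, "z": 1.5, "yaw": 1},
    {"x": -3.8, "y": -4.8, "z": 3, "yaw": 1.5},
    {"x": -5.4, "y": -6.8, "z": 5, "yaw": 2},
    {"x": -7, "y": -8.8, "z": 7, "yaw": 2.6},
    {"x": -7.9, "y": -10.1, "z": 9, "yaw": 2.6},
    {"x": -8.2, "y": -10.6, "z": 10.5, "yaw": 2.6},
    {"x": -8.2, "y": -10.6, "z": 11, "yaw": 2.6},
    {"x": -8.2, "y": -10.6, "z": 11, "yaw": 2.6},
    {"x": -8.2, "y": -10.6, "z": 11, "yaw": 2.6}
  ]
}}

```text
clock: 43.92
eef_pos: [0.5866, -0.2173, 0.2535]
tool_rot: [0.225, 0.974, -0.0, 0.001]
ft_force: [-0.4, 0.1, -2.1]
grip_width: 0.0114
grasp_force: 58.5
```

Run:
```python
from h import *
import pickle
from scipy.optimize import differential_evolution as DE
m=bot.camera_model('wrist'); im=save('wrist','w17.png'); pickle.dump(m,open('w17.pkl','wb'))
s=save('scene','s17.png')
o=bot.get_obs(); print(o['clock'],o['grip_width'],o['grasp_force'],o['ft_force'])
go(.5864,-.2171,.163,154)
cv2.imwrite('pics/m17.png',np.hstack([cv2.resize(im,(400,300)),cv2.resize(s[170:350,30:270],(400,300),interpolation=cv2.INTER_CUBIC)]))
```

```text
44.025 0.011172907308565638 58.48921000957489 [ 0.24055587  1.0804474  -2.08859767]
go (0.5864, -0.2171, 0.163, 154) -> shift cm [0.05 0.02 9.05] yaw -0.0 | A now 153.98 tcp [ 0.5866 -0.2174  0.2535] tilt [-2.1e-03  2.0e-04 -1.0e+00]
```

View pics/m17.png

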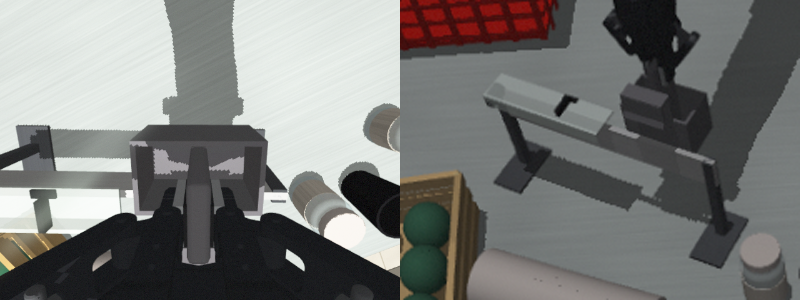

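The wrist half shows the caddy square and parallel to the rail, with bar and pointer at left. The scene half shows the hook above the open section, between guard end and post. My picture allowance is used up, so everything from here is numeric. First I'll check the bar's position with an edge fit in this nearer picture.

```bash
cat > rail.py <<'E'
from h import *
from scipy.optimize import differential_evolution as DE
O=np.array([.5855,-.3169])
def railfit(fn,m,ys):
    g=cv2.GaussianBlur(cv2.imread(fn,0),(0,0),.8).astype(float)
    def prof(p,x,z):
        a=p[1]; ex=np.array([np.cos(a),np.sin(a)]); ey=np.array([-ex[1],ex[0]])
        W=O+np.outer(p[0]+0*ys+x,ex)+np.outer(ys,ey)
        uv=proj('wrist',np.c_[W,0*ys+z],m); return map_coordinates(g,[uv[:,1],uv[:,0]],order=1)
    f=lambda p:-(np.clip(prof(p,-.0025,.17)-prof(p,-.004,.1675),-50,100)).mean()
    q=DE(f,[(-.008,.008),(np.radians(-29),np.radians(-23))],seed=1); return q.x[0]*1e3,np.degrees(q.x[1]),q.fun
E
python3 - <<'E'
from rail import *
import pickle
m=pickle.load(open('w17.pkl','rb')); m0=pickle.load(open('w16.pkl','rb'))
print(railfit('pics/w16.png',m0,np.r_[np.linspace(-.09,.075,150)]))
print(railfit('pics/w17.png',m,np.r_[np.linspace(-.13,-.06,60),np.linspace(-.03,.03,60)]))
for y in (-.13,-.048,.02,.03,.16,.18):
    a=np.radians(-26); print(y,proj('wrist',[*(O+y*np.array([-np.sin(a),np.cos(a)])),.17],m).round(0))
E
```

```text
(np.float64(-0.20684751465767548), np.float64(-26.788731431468698), np.float64(-73.39466046832831))
(np.float64(-1.9752181972925291), np.float64(-27.57546347137933), np.float64(-67.40128959083894))
-0.13 [[-41. 311.]]
-0.048 [[ 92. 311.]]
0.02 [[202. 311.]]
0.03 [[219. 311.]]
0.16 [[429. 311.]]
0.18 [[461. 311.]]
```

Run:
```python
from rail import *
import pickle
m=pickle.load(open('w17.pkl','rb')); m0=pickle.load(open('w16.pkl','rb'))
print(railfit('pics/w17.png',m,np.r_[np.linspace(-.095,-.065,40),np.linspace(-.03,.01,50)]))
print(railfit('pics/w17.png',m,np.r_[np.linspace(-.095,-.065,40),np.linspace(-.03,.01,50),np.linspace(.168,.177,20)]))
print(railfit('pics/w16.png',m0,np.linspace(-.02,.075,100)))
g=cv2.imread('pics/w17.png',0)
for c in (150,165,180,195,436,444,452): print(c,g[285:335,c-1:c+2].mean(1).round().astype(int).tolist())
```

```text
(np.float64(-2.169136749861257), np.float64(-27.472798923035686), np.float64(-92.24425139663536))
(np.float64(-2.1488571486217345), np.float64(-27.48671377256395), np.float64(-93.65152217123806))
(np.float64(0.1692718871436952), np.float64(-25.349364220834183), np.float64(-83.7664466208657))
150 [137, 136, 136, 135, 132, 132, 130, 129, 129, 130, 127, 124, 122, 123, 127, 129, 128, 211, 239, 241, 241, 241, 241, 241, 241, 241, 241, 241, 242, 241, 247, 250, 250, 250, 250, 250, 250, 249, 250, 250, 250, 250, 250, 249, 250, 250, 250, 250, 250, 251]
165 [116, 115, 115, 115, 113, 114, 111, 112, 113, 112, 111, 110, 108, 110, 113, 117, 118, 186, 233, 243, 242, 242, 242, 242, 242, 241, 242, 242, 242, 241, 246, 249, 250, 250, 250, 250, 250, 250, 251, 250, 251, 251, 251, 251, 250, 250, 250, 250, 250, 250]
180 [106, 108, 110, 109, 107, 105, 107, 105, 108, 108, 107, 106, 107, 106, 110, 114, 116, 162, 227, 242, 242, 242, 241, 242, 242, 243, 242, 242, 243, 242, 245, 249, 250, 250, 251, 251, 251, 251, 250, 250, 250, 250, 251, 250, 250, 249, 250, 250, 250, 250]
195 [105, 107, 107, 107, 107, 107, 107, 10
[... 229 characters left out ...]
 44, 42, 42, 42, 44, 43, 42, 44, 42, 42, 42, 42, 41, 41, 41, 51, 59, 68, 84, 136, 231, 247, 246, 247, 246, 244, 245, 246, 246, 246, 246, 222, 140, 100, 102, 117, 206, 233, 233, 233, 229, 227, 229, 230, 231, 231, 232]
444 [121, 69, 45, 43, 43, 45, 40, 43, 42, 44, 44, 43, 40, 43, 45, 41, 44, 46, 78, 102, 108, 108, 135, 229, 247, 246, 245, 245, 239, 242, 245, 246, 246, 246, 224, 149, 105, 108, 108, 200, 230, 229, 229, 229, 231, 231, 232, 231, 231, 230]
452 [228, 228, 229, 233, 232, 231, 233, 228, 205, 164, 112, 72, 45, 42, 42, 42, 45, 43, 68, 100, 109, 110, 118, 225, 246, 246, 246, 246, 246, 245, 246, 246, 245, 243, 225, 156, 110, 109, 108, 190, 226, 230, 231, 231, 231, 231, 231, 233, 234, 232]
```

Run:
```python
from h import *
import pickle
m=pickle.load(open('w17.pkl','rb'))
pts=[((150,302),(150,314.8)),((165,302.2),(165,315)),((180,302.3),(180,315.2)),((436,307.4),(436,319.4)),((444,307.4),(444,319.4)),((452,307.6),(452,319.5))]
C=[]
for a,b in pts:
    A=at_z('wrist',a,.17,m)[:2];B=at_z('wrist',b,.17,m)[:2]; C.append((A+B)/2); print(A.round(4),B.round(4),round(np.linalg.norm(B-A)*1e3,1))
C=np.array(C); d=C[3:].mean(0)-C[:3].mean(0); d/=np.linalg.norm(d); ex=np.array([d[1],-d[0]]); print('yaw',np.degrees(np.arctan2(ex[1],ex[0])))
c=C.mean(0); O=np.array([.5855,-.3169]); 
h=c+d*((O-c)@d+.09); print('hook target at y=.09',h)
o=bot.get_obs(); M=R.from_quat(o['tool_rot']).as_matrix(); hk=o['eef_pos'][:2]-.043*M[:2,0]; print('hook now',hk,'off-x mm',(hk-h)@ex*1e3,'along',(hk-h)@d*1e3)
print('bar far end right', (C[5]-O)@d)
T=h-.043*ex; ang=np.degrees(np.arctan2(-ex[1],-ex[0])); go(T[0],T[1],.17,ang)
```

```text
[ 0.575  -0.3248] [ 0.5823 -0.3294] 8.7
[ 0.5792 -0.3166] [ 0.5865 -0.3211] 8.6
[ 0.5833 -0.3084] [ 0.5907 -0.3129] 8.7
[ 0.6553 -0.1683] [ 0.6629 -0.1713] 8.2
[ 0.6574 -0.1639] [ 0.665  -0.1668] 8.2
[ 0.6597 -0.1595] [ 0.6673 -0.1624] 8.1
yaw -27.0681453669439
hook target at y=.09 [ 0.62513865 -0.23608564]
hook now [ 0.62520455 -0.23626897] off-x mm 0.14210365672685724 along -0.13326617150610173
bar far end right 0.17435426688549116
go (np.float64(0.5868486196613582), np.float64(-0.21651849501013393), 0.17, np.float64(152.9318546330561)) -> shift cm [0.03 0.09 8.35] yaw 1.0 | A now 153.98 tcp [ 0.5866 -0.2174  0.2535] tilt [-2.1e-03  2.0e-04 -1.0e+00]
```

The hook is over the bar's centreline to within 0.2 mm. Yaw needs another 1°. Lowering.

{"op": "move_arm", "data": {
  "motion": [
    {"x": 0, "y": 0, "z": 1.5, "yaw": 0.5},
    {"x": 0, "y": 0, "z": 3, "yaw": 1},
    {"x": 0, "y": 0, "z": 4.2, "yaw": 1},
    {"x": 0, "y": 0, "z": 5.2, "yaw": 1},
    {"x": 0, "y": 0, "z": 6, "yaw": 1},
    {"x": 0, "y": 0, "z": 6.7, "yaw": 1},
    {"x": 0, "y": 0, "z": 6.7, "yaw": 1},
    {"x": 0, "y": 0, "z": 6.7, "yaw": 1}
  ]
}}

```text
clock: 45.02
eef_pos: [0.5863, -0.2179, 0.1857]
tool_rot: [0.234, 0.972, -0.0, 0.0]
ft_force: [-0.0, 0.0, -2.0]
grip_width: 0.0112
grasp_force: 58.6
```

{"op": "move_arm", "data": {
  "motion": [
    {"x": 0, "y": 0, "z": 0.5, "yaw": 0},
    {"x": 0, "y": 0, "z": 1, "yaw": 0},
    {"x": 0, "y": 0, "z": 1.4, "yaw": 0},
    {"x": 0, "y": 0, "z": 1.8, "yaw": 0},
    {"x": 0, "y": 0, "z": 2.1, "yaw": 0},
    {"x": 0, "y": 0, "z": 2.2, "yaw": 0},
    {"x": 0, "y": 0, "z": 2.3, "yaw": 0},
    {"x": 0, "y": 0, "z": 2.4, "yaw": 0},
    {"x": 0, "y": 0, "z": 2.4, "yaw": 0}
  ]
}}

```text
clock: 46.15
eef_pos: [0.5862, -0.2178, 0.1624]
tool_rot: [0.234, 0.972, -0.0, 0.001]
ft_force: [-3.3, 0.9, 4.9]
grip_width: 0.0113
grasp_force: 59.4
```

The hook met the bar at 0.1624; 0.1626 was predicted. Raising 3 mm and sliding 10 cm, slowly.

{"op": "move_arm", "data": {
  "motion": [
    {"x": 0, "y": 0, "z": -0.2, "yaw": 0},
    {"x": 0, "y": 0, "z": -0.4, "yaw": 0},
    {"x": 0, "y": -0.5, "z": -0.4, "yaw": 0},
    {"x": 0, "y": -1.2, "z": -0.4, "yaw": 0},
    {"x": 0, "y": -2, "z": -0.4, "yaw": 0},
    {"x": 0, "y": -3, "z": -0.4, "yaw": 0},
    {"x": 0, "y": -4, "z": -0.4, "yaw": 0},
    {"x": 0, "y": -5, "z": -0.4, "yaw": 0},
    {"x": 0, "y": -6, "z": -0.4, "yaw": 0},
    {"x": 0, "y": -7, "z": -0.4, "yaw": 0},
    {"x": 0, "y": -8, "z": -0.4, "yaw": 0},
    {"x": 0, "y": -9, "z": -0.4, "yaw": 0},
    {"x": 0, "y": -9.7, "z": -0.4, "yaw": 0},
    {"x": 0, "y": -10, "z": -0.4, "yaw": 0},
    {"x": 0, "y": -10, "z": -0.4, "yaw": 0}
  ]
}}

```text
clock: 48.02
eef_pos: [0.5405, -0.3069, 0.1653]
tool_rot: [0.234, 0.972, 0.0, -0.0]
ft_force: [-0.2, 1.5, -2.1]
grip_width: 0.0113
grasp_force: 58.5
```

Run:
```python
from h import *
import pickle
np.set_printoptions(precision=4,suppress=True)
m=bot.camera_model('wrist'); im=save('wrist','w18.png'); pickle.dump(m,open('w18.pkl','wb'))
o=bot.get_obs(); print(o['clock'],o['grip_width'],o['grasp_force'],o['ft_force'],o['eef_pos'])
a=np.radians(-27.07); ex=np.array([np.cos(a),np.sin(a)]); ey=np.array([-ex[1],ex[0]])
c=np.array([.62514,-.23609])-.09*ey
M=R.from_quat(o['tool_rot']).as_matrix(); hk=o['eef_pos'][:2]-.043*M[:2,0]; print('hook rail xy mm',(hk-c)@ex*1e3,(hk-c)@ey*1e3)
# pointer: dark blob on bright guard/bar, left of the caddy, predicted place
for y in(-.04,-.048,-.056): print(y,proj('wrist',[*(c+ey*y-.012*ex),.19],m).round(0),proj('wrist',[*(c+ey*y-.012*ex),.202],m).round(0),proj('wrist',[*(c+ey*y+.015*ex),.196],m).round(0))
for fn,mm in (('w17',pickle.load(open('w17.pkl','rb'))),('w18',m)):
    g=cv2.imread(f'pics/{fn}.png',0); n,l,s,ce=cv2.connectedComponentsWithStats((g<75).astype(np.uint8))
    for i in range(1,n):
        if 60<s[i,4]<6000: print(fn,s[i],ce[i].round(1))
```

```text
48.075 0.011392784087182192 58.54092478752136 [-0.0191 -0.2661 -1.2465] [ 0.5406 -0.3067  0.1653]
hook rail xy mm -0.08556142072819097 -11.360604641256257
-0.04 [[233. 417.]] [[225. 443.]] [[234. 494.]]
-0.048 [[210. 417.]] [[200. 443.]] [[211. 494.]]
-0.056 [[187. 417.]] [[175. 443.]] [[188. 494.]]
w17 [ 225  200  202   27 4534] [324.2 213.4]
w17 [   0  202   89   71 2480] [ 49.1 238.9]
w17 [424 264  35  43 651] [436.5 288.7]
w17 [ 48 303  15   9  68] [ 52.6 306.1]
w18 [ 226  200  201   26 4475] [325.  213.3]
w18 [ 503  227  137  111 4338] [575.4 289.8]
w18 [   0  281   79   71 1840] [ 35.1 321.3]
w18 [149 291   7  40  94] [152.1 312. ]
```

Run:
```python
from h import *
import pickle
a=np.radians(-27.07); ex=np.array([np.cos(a),np.sin(a)]); ey=np.array([-ex[1],ex[0]])
c=np.array([.62514,-.23609])-.09*ey
f=lambda p:((p[:2]-c)@np.array([ex,ey]).T*1e3).round(1)
for fn,x0,x1,r in (('w17',30,110,range(303,378,6)),('w16',10,60,range(332,378,4))):
    m=pickle.load(open(fn+'.pkl','rb')); g=cv2.imread(f'pics/{fn}.png',0)
    for v in r:
        k=np.where(g[v,x0:x1]<115)[0]
        if len(k): 
            u=(x0+k[0]+x0+k[-1])/2; print(fn,v,x0+k[0],x0+k[-1],'z.19',f(at_z('wrist',(u,v),.19,m)),'z.202',f(at_z('wrist',(u,v),.202,m)))
# top camera: contrast around pointer
mt=bot.camera_model('top'); g=cv2.imread('pics/t14.png',0)
for y in range(-60,-34,2): print(y,[int(map_coordinates(g.astype(float),[[q[1]],[q[0]]],order=1)[0]) for X in (-12,-6,0,6,12,18,24) for q in proj('top',[*(c+ey*y/1e3+ex*X/1e3),.197],mt)])
```

```text
w17 303 50 73 z.19 [-12.  -52.3] z.202 [-17.6 -44.1]
w17 309 48 89 z.19 [ -8.4 -49. ] z.202 [-14.2 -40.9]
w17 315 49 83 z.19 [ -4.7 -50.9] z.202 [-10.7 -42.8]
w17 321 57 76 z.19 [ -0.9 -51.2] z.202 [ -7.2 -43. ]
w17 327 54 75 z.19 [  2.9 -52.9] z.202 [ -3.6 -44.6]
w17 333 55 69 z.19 [  6.7 -54.9] z.202 [ -0.  -46.5]
w17 339 57 62 z.19 [ 10.5 -56.9] z.202 [  3.6 -48.4]
w17 345 58 58 z.19 [ 14.4 -58.3] z.202 [  7.3 -49.8]
w17 357 74 82 z.19 [ 22.1 -47.9] z.202 [ 14.4 -40. ]
w17 363 68 81 z.19 [ 26.1 -50.5] z.202 [ 18.2 -42.4]
w17 369 62 75 z.19 [ 30.1 -54.6] z.202 [ 22.1 -46.2]
w17 375 69 99 z.19 [ 34.  -46.1] z.202 [ 25.7 -38.2]
w16 332 23 27 z.19 [-11.8 -56.4] z.202 [-18.9 -47.1]
w16 336 21 47 z.19 [ -8.4 -49.1] z.202 [-15.6 -40.1]
w16 340 22 48 z.19 [ -4.6 -48.7] z.202 [-11.9 -39.7]
w16 344 27 39 z.19 [ -0.5 -50.9] z.202 [ -8.  -41.9]
w16 348 24 40 z.19 [  3.5 -52.3] z.202 [ -4.2 -43.2]
w16 352 24 40 z.19 [  7.5 -52.8] z.202 [ -0.3 -43.6]
w16 356 25 41 z.19 [ 11.4 -52.4] z.202 [  3.5 -43.2]
w16 360 25 41 z.19 [ 15.5 -52.8] z.202 [  7.4 -43.7]
w16 364 26 42 z.19 [ 19.5 -52.4] z.202 [ 11.2 -43.3]
w16 368 26 43 z.19 [ 23.5 -52.5] z.202 [ 15.1 -43.4]
w16 372 27 40 z.19 [ 27.7 -53.9] z.202 [ 19.1 -44.7]
w16 376 28 35 z.19 [ 31.9 -56.2] z.202 [ 23.2 -46.9]
-60 [136, 144, 161, 160, 161, 159, 134]
-58 [94, 129, 162, 161, 162, 158, 136]
-56 [40, 115, 163, 163, 162, 161, 133]
-54 [18, 110, 160, 151, 143, 157, 134]
-52 [21, 76, 89, 83, 77, 91, 106]
-50 [17, 28, 38, 33, 30, 39, 83]
-48 [18, 7, 14, 13, 13, 13, 83]
-46 [20, 6, 17, 19, 13, 11, 89]
-44 [17, 41, 65, 78, 73, 60, 123]
-42 [19, 112, 143, 147, 142, 132, 132]
-40 [18, 116, 163, 163, 163, 160, 131]
-38 [33, 115, 164, 163, 162, 161, 134]
-36 [76, 138, 163, 162, 162, 158, 131]
```

The pointer comes out at y = -48 mm in the rail frame in both the top and wrist pictures. The hook is at -11.4 mm, so it slides 3.65 cm more. Then I'll lower it onto the bar.

{"op": "move_arm", "data": {
  "motion": [
    {"x": 0, "y": -0.5, "z": 0, "yaw": 0},
    {"x": 0, "y": -1.2, "z": 0, "yaw": 0},
    {"x": 0, "y": -2, "z": 0, "yaw": 0},
    {"x": 0, "y": -2.8, "z": 0, "yaw": 0},
    {"x": 0, "y": -3.4, "z": 0, "yaw": 0},
    {"x": 0, "y": -3.65, "z": 0, "yaw": 0},
    {"x": 0, "y": -3.65, "z": 0, "yaw": 0},
    {"x": 0, "y": -3.65, "z": 0.15, "yaw": 0},
    {"x": 0, "y": -3.65, "z": 0.3, "yaw": 0},
    {"x": 0, "y": -3.65, "z": 0.3, "yaw": 0}
  ]
}}

```text
clock: 49.32
eef_pos: [0.5241, -0.3391, 0.1625]
tool_rot: [0.234, 0.972, -0.0, 0.0]
ft_force: [0.7, 0.6, -0.4]
grip_width: 0.0114
grasp_force: 58.7
```

```bash
cat > st.py <<'E'
from h import *
o=bot.get_obs(); print(o['clock'],o['grip_width'],o['grasp_force'],o['ft_force'],o['eef_pos'])
a=np.radians(-27.07); ex=np.array([np.cos(a),np.sin(a)]); ey=np.array([-ex[1],ex[0]])
c=np.array([.62514,-.23609])-.09*ey
M=R.from_quat(o['tool_rot']).as_matrix(); hk=o['eef_pos'][:2]-.043*M[:2,0]; print('hook rail xy mm',(hk-c)@ex*1e3,(hk-c)@ey*1e3,'mark',(c-.048*ey).round(4))
E
python3 st.py
```

```text
49.325 0.011354231730813803 58.66408109664917 [ 0.69215258  0.64679583 -0.35609256] [ 0.52413691 -0.33914141  0.1625406 ]
hook rail xy mm -0.04182304347283684 -47.71066793600378 mark [ 0.5623 -0.359 ]
```

On the mark and resting on the bar. Releasing and rising.

{"op": "move_arm", "data": {
  "gripper": 0,
  "motion": [
    {"x": 0, "y": 0, "z": 0, "yaw": 0},
    {"x": 0, "y": 0, "z": 0, "yaw": 0},
    {"x": 0, "y": 0, "z": 0, "yaw": 0},
    {"x": 0, "y": 0, "z": 0, "yaw": 0},
    {"x": 0, "y": 0, "z": 0, "yaw": 0},
    {"x": 0, "y": 0, "z": 0, "yaw": 0},
    {"x": 0.3, "y": 0, "z": -2, "yaw": 0},
    {"x": 0.3, "y": 0, "z": -5, "yaw": 0},
    {"x": 0.3, "y": 0, "z": -9, "yaw": 0},
    {"x": 4, "y": 0, "z": -13, "yaw": 0},
    {"x": 8, "y": 0, "z": -15, "yaw": 0},
    {"x": 12, "y": 0, "z": -16, "yaw": 0},
    {"x": 14, "y": 0, "z": -16, "yaw": 0},
    {"x": 14, "y": 0, "z": -16, "yaw": 0},
    {"x": 14, "y": 0, "z": -16, "yaw": 0}
  ]
}}

```text
clock: 51.2
eef_pos: [0.3998, -0.276, 0.3223]
tool_rot: [0.234, 0.972, -0.0, 0.0]
ft_force: [0.0, -0.0, -0.4]
grip_width: 0.0428
grasp_force: 0.0
```

```bash
python3 st.py
python3 - <<'E'
from h import *
import pickle
m=bot.camera_model('wrist'); im=save('wrist','w20.png'); pickle.dump(m,open('w20.pkl','wb')); t=save('top','t20.png'); mt=bot.camera_model('top')
for cam in ('wrist','top'):
    for r in bot.cut_out(cam,'caddy_c'): print(cam,r['score'],r['centre'],r['mask'].sum(), [int(v) for v in (np.where(r['mask'])[0].min(),np.where(r['mask'])[0].max(),np.where(r['mask'])[1].min(),np.where(r['mask'])[1].max())])
a=np.radians(-27.07); ex=np.array([np.cos(a),np.sin(a)]); ey=np.array([-ex[1],ex[0]])
c=np.array([.62514,-.23609])-.09*ey
# hung caddy model: caddy frame rotated .13 about the bar, base toward +x
def W(P,yy=-.048,l=.13):
    P=np.array(P,float)/1e3; x=P[:,0]-.037; z=P[:,2]-.110
    xr=np.cos(l)*x-np.sin(l)*z; zr=np.sin(l)*x+np.cos(l)*z
    return np.c_[c+np.outer(xr,ex)+np.outer(P[:,1]+yy,ey),zr+.17]
P=[(-26,0,140),(18,0,140),(-30,-50,70),(-30,50,70)]
print('wrist',proj('wrist',W(P),m).round(1).tolist()); print('top',proj('top',W(P),mt).round(1).tolist())
g=cv2.imread('pics/w20.png',0).astype(float)
# profiles along rail y across fin top, at several caddy x
for l in (.13,):
  for X in (-20,-10,0,10):
    ys=np.arange(-24,25,1.5); uv=proj('wrist',W([(X,y,140) for y in ys],l=l),m); print(X,map_coordinates(g,[uv[:,1],uv[:,0]],order=1).astype(int).tolist())
for X in (-30,):
    ys=np.arange(-66,67,3); uv=proj('wrist',W([(X+1.5,y,70) for y in ys]),m); print('wall',map_coordinates(g,[uv[:,1],uv[:,0]],order=1).astype(int).tolist())
print('pointer')
for X in (-10,0,10,20):
    ys=np.arange(-24,25,1.5); uv=proj('wrist',np.c_[c+ex*X/1e3+np.outer(-.048+ys/1e3,ey),0*ys+.196],m); print(X,uv[16].round(),map_coordinates(g,[uv[:,1],uv[:,0]],order=1).astype(int).tolist())
E
```

```text
51.2 0.04275672415313678 0.0 [ 0.00287447 -0.03889605 -0.3949071 ] [ 0.39983928 -0.27597251  0.32230834]
hook rail xy mm -139.46962117600123 -48.04532159915261 mark [ 0.5623 -0.359 ]
wrist 0.81 [357.8, 318.0] 10508 [306, 423, 265, 370]
top 0.82 [241.4, 500.4] 1319 [223, 262, 475, 527]
top 0.58 [347.4, 293.0] 1335 [321, 368, 271, 315]
wrist [[315.9, 370.8], [315.9, 423.1], [263.7, 332.6], [368.7, 332.7]]
top [[507.2, 252.4], [515.7, 234.9], [517.8, 261.2], [479.8, 243.5]]
-20 [47, 49, 50, 45, 45, 43, 46, 49, 46, 46, 49, 45, 44, 70, 117, 133, 135, 137, 138, 129, 100, 51, 45, 47, 50, 47, 47, 47, 47, 47, 48, 46, 47]
-10 [72, 45, 48, 46, 48, 45, 47, 46, 47, 45, 49, 44, 48, 71, 119, 135, 135, 135, 137, 127, 102, 47, 48, 48, 48, 42, 47, 49, 48, 48, 48, 48, 49]
0 [46, 49, 47, 46, 47, 46, 47, 46, 44, 48, 45, 48, 48, 71, 117, 132, 135, 133, 131, 125, 101, 46, 46, 47, 45, 45, 46, 47, 45, 46, 47, 47, 47]
10 [67, 67, 68, 68, 67, 67, 68, 68, 67, 66, 68, 66, 68, 78, 118, 133, 130, 131, 129, 124, 103, 62, 67, 68, 67, 65, 67, 67, 69, 66, 67, 68, 66]
wall [6, 21, 16, 14, 13, 89, 141, 121, 89, 88, 140, 144, 144, 143, 138, 138, 139, 143, 143, 139, 137, 89, 52, 52, 59, 112, 145, 139, 145, 144, 144, 139, 136, 138, 142, 140, 72, 73, 136, 125, 44, 15, 12, 15, 13]
pointer
-10 [316. 435.] [22, 14, 17, 19, 16, 23, 14, 17, 14, 17, 17, 19, 20, 21, 18, 20, 18, 19, 18, 19, 18, 17, 17, 20, 15, 12, 18, 19, 19, 15, 21, 13, 21]
0 [316. 445.] [20, 20, 18, 19, 19, 15, 12, 17, 23, 22, 16, 17, 19, 20, 19, 22, 16, 21, 18, 21, 19, 19, 20, 20, 20, 20, 18, 17, 18, 14, 11, 16, 18]
10 [316. 456.] [16, 16, 18, 17, 18, 19, 17, 18, 16, 22, 20, 16, 17, 20, 23, 22, 21, 20, 16, 16, 21, 21, 12, 12, 15, 14, 12, 20, 17, 18, 18, 20, 14]
20 [316. 465.] [18, 17, 18, 21, 16, 18, 19, 18, 18, 20, 20, 22, 20, 14, 21, 20, 17, 16, 20, 15, 17, 16, 18, 20, 19, 12, 15, 17, 18, 20, 15, 21, 19]
```

The caddy hangs as modelled: fin top edges match the predicted lean of 0.13 rad, with the caddy at about -46.8 mm. Backing off a little more, to see fin and pointer in one picture and compare them directly.

{"op": "move_arm", "data": {
  "motion": [
    {"x": 4, "y": 0, "z": 0, "yaw": 0},
    {"x": 7, "y": 0, "z": 0, "yaw": 0},
    {"x": 8, "y": 0, "z": 0, "yaw": 0},
    {"x": 8, "y": 0, "z": 0, "yaw": 0},
    {"x": 8, "y": 0, "z": 0, "yaw": 0}
  ]
}}

```text
clock: 52.02
eef_pos: [0.329, -0.2397, 0.3222]
tool_rot: [0.234, 0.972, -0.0, 0.0]
ft_force: [-0.4, 0.0, -0.3]
grip_width: 0.0427
grasp_force: 0.0
```

Run:
```python
from h import *
m=bot.camera_model('wrist'); im=save('wrist','w21.png')
a=np.radians(-27.07); ex=np.array([np.cos(a),np.sin(a)]); ey=np.array([-ex[1],ex[0]])
c=np.array([.62514,-.23609])-.09*ey
def W(P,yy=-.048,l=.13):
    P=np.array(P,float)/1e3; x=P[:,0]-.037; z=P[:,2]-.110
    xr=np.cos(l)*x-np.sin(l)*z; zr=np.sin(l)*x+np.cos(l)*z
    return np.c_[c+np.outer(xr,ex)+np.outer(P[:,1]+yy,ey),zr+.17]
g=im.min(2).astype(float)
ys=np.arange(-20,21,1.)
S=lambda P:map_coordinates(g,proj('wrist',P,m)[:,::-1].T,order=1)
for X in (-20,0,10):
    v=S(W([(X,y,140) for y in ys])); k=v>95; print('fin',X,ys[k].min(),ys[k].max(),ys[k].mean())
for z in (.190,.196,.202):
  for X in (-12,-8,-4,0,5,10,15,20,25):
    P=np.c_[c+ex*X/1e3+np.outer(-.048+ys/1e3,ey),0*ys+z]; v=S(P); k=v<100; print('ptr',z,X,proj('wrist',P,m)[20].round(),(ys[k].min(),ys[k].max(),round(ys[k].mean(),1),k.sum()) if k.any() else '', v[::5].astype(int).tolist())
t=cv2.imread('pics/t20.png',0).astype(float); mt=bot.camera_model('top')
for X in (-20,-10,0): print('top fin',X,map_coordinates(t,proj('top',W([(X,y,140) for y in ys[::2]]),mt)[:,::-1].T,order=1).astype(int).tolist())
```

```text
Traceback (most recent call last):
ValueError: zero-size array to reduction operation minimum which has no identity
```

I went the wrong way: farther things lie lower in this view. Moving forward instead, high over the rail.

{"op": "move_arm", "data": {
  "motion": [
    {"x": 0, "y": 0, "z": -2, "yaw": 0},
    {"x": -5, "y": 0, "z": -3, "yaw": 0},
    {"x": -10, "y": 0, "z": -3, "yaw": 0},
    {"x": -15, "y": 0, "z": -3, "yaw": 0},
    {"x": -20, "y": 0, "z": -3, "yaw": 0},
    {"x": -23, "y": 0, "z": -3, "yaw": 0},
    {"x": -24, "y": 0, "z": -3, "yaw": 0},
    {"x": -24, "y": 0, "z": -3, "yaw": 0},
    {"x": -24, "y": 0, "z": -3, "yaw": 0}
  ]
}}

```text
clock: 53.2
eef_pos: [0.5417, -0.3484, 0.3519]
tool_rot: [0.234, 0.972, 0.0, -0.0]
ft_force: [0.5, -0.1, -0.2]
grip_width: 0.0426
grasp_force: 0.0
```

```bash
cat > fin.py <<'E'
from h import *
m=bot.camera_model('wrist'); im=save('wrist','w22.png')
a=np.radians(-27.07); ex=np.array([np.cos(a),np.sin(a)]); ey=np.array([-ex[1],ex[0]])
c=np.array([.62514,-.23609])-.09*ey
def W(P,yy=-.048,l=.13):
    P=np.array(P,float)/1e3; x=P[:,0]-.037; z=P[:,2]-.110
    xr=np.cos(l)*x-np.sin(l)*z; zr=np.sin(l)*x+np.cos(l)*z
    return np.c_[c+np.outer(xr,ex)+np.outer(P[:,1]+yy,ey),zr+.17]
g=im.min(2).astype(float)
ys=np.arange(-20,21,1.)
S=lambda P:map_coordinates(g,proj('wrist',P,m)[:,::-1].T,order=1)
for X in (-20,0,10):
    P=W([(X,y,140) for y in ys]); v=S(P); k=v>95; print('fin',X,proj('wrist',P,m)[20].round(),(ys[k].min(),ys[k].max(),ys[k].mean()) if k.any() else v[::4])
for z in (.190,.202):
  for X in (-12,-8,-4,0,5,10,15,20,25):
    P=np.c_[c+ex*X/1e3+np.outer(-.048+ys/1e3,ey),0*ys+z]; v=S(P); k=v<80; print('ptr',z,X,proj('wrist',P,m)[20].round(),(ys[k].min(),ys[k].max(),round(ys[k].mean(),1),k.sum()) if k.any() else '', v[::4].astype(int).tolist())
E
python3 fin.py; python3 st.py
```

```text
fin -20 [316. 169.] [77.32222713 76.73855816 78.78948052 77.5111807  63.58879408 72.39322251
 74.521669   78.466794   77.88331914 78.61152302 78.56134036]
fin 0 [316. 196.] [77.96606811 76.67695859 77.31893503 75.71748594 62.23291846 72.44885692
 71.12220146 76.05156909 76.08709539 76.07091189 75.97491695]
fin 10 [316. 209.] [74.59042246 73.59339496 75.87548011 76.39748025 60.46704823 73.04793181
 71.76129037 76.01550808 76.0568029  76.98644751 77.37277991]
ptr 0.19 -12 [316. 231.] (np.float64(-10.0), np.float64(10.0), np.float64(0.0), np.int64(21)) [217, 216, 217, 54, 51, 52, 52, 55, 189, 219, 217]
ptr 0.19 -8 [316. 236.] (np.float64(-10.0), np.float64(11.0), np.float64(0.5), np.int64(22)) [218, 215, 218, 36, 30, 21, 20, 19, 186, 217, 218]
ptr 0.19 -4 [316. 241.] (np.float64(-2.0), np.float64(3.0), np.float64(0.5), np.int64(6)) [217, 217, 216, 131, 130, 8, 125, 136, 201, 216, 217]
ptr 0.19 0 [316. 246.] (np.float64(-2.0), np.float64(2.0), np.float64(0.0), np.int64(5)) [217, 216, 216, 215, 217, 41, 214, 215, 216, 215, 215]
ptr 0.19 5 [316. 252.] (np.float64(-2.0), np.float64(2.0), np
[... 1392 characters left out ...]
 0.202 10 [316. 262.] (np.float64(-2.0), np.float64(2.0), np.float64(0.0), np.int64(5)) [238, 239, 238, 239, 239, 37, 238, 240, 240, 240, 239]
ptr 0.202 15 [316. 268.] (np.float64(-2.0), np.float64(2.0), np.float64(0.0), np.int64(5)) [238, 239, 238, 239, 239, 35, 239, 240, 239, 239, 239]
ptr 0.202 20 [316. 275.] (np.float64(-2.0), np.float64(2.0), np.float64(0.0), np.int64(5)) [202, 203, 202, 201, 202, 34, 201, 202, 201, 202, 201]
ptr 0.202 25 [316. 281.]  [243, 243, 243, 243, 243, 232, 243, 243, 242, 243, 243]
53.25 0.04268386307535188 0.0 [-0.25488773  0.41348217 -0.22855251] [ 0.54152216 -0.34833238  0.35242441]
hook rail xy mm 19.621512604844476 -48.001778379306906 mark [ 0.5623 -0.359 ]
```

The pointer sits exactly at -48.0 mm. The fin is in shadow here, so I'll read its profile from this same picture.

```bash
sed -i "s/save('wrist','w22.png')/cv2.imread('pics\/w22.png')/; /^for/,\$d" fin.py
cat >> fin.py <<'E'
for X in (-15,0,10): print('fin',X,[(int(y),int(v)) for y,v in zip(np.arange(-14,15),S(W([(X,y,140) for y in np.arange(-14,15)])))])
for s in (-1,1):
    yy=s*np.arange(42,60.)
    for X in (-15,0,15): print('side',s,X,S(W([(X,y,70) for y in yy])).astype(int).tolist())
E
python3 fin.py
```

```text
fin -15 [(-14, 76), (-13, 75), (-12, 77), (-11, 76), (-10, 78), (-9, 77), (-8, 79), (-7, 77), (-6, 77), (-5, 66), (-4, 60), (-3, 71), (-2, 71), (-1, 73), (0, 73), (1, 74), (2, 74), (3, 75), (4, 75), (5, 68), (6, 63), (7, 67), (8, 76), (9, 76), (10, 78), (11, 76), (12, 77), (13, 79), (14, 77)]
fin 0 [(-14, 76), (-13, 75), (-12, 77), (-11, 78), (-10, 77), (-9, 75), (-8, 75), (-7, 76), (-6, 75), (-5, 65), (-4, 62), (-3, 67), (-2, 69), (-1, 75), (0, 72), (1, 75), (2, 73), (3, 75), (4, 71), (5, 67), (6, 64), (7, 65), (8, 75), (9, 77), (10, 76), (11, 78), (12, 75), (13, 75), (14, 77)]
fin 10 [(-14, 75), (-13, 75), (-12, 75), (-11, 75), (-10, 76), (-9, 75), (-8, 76), (-7, 74), (-6, 74), (-5, 62), (-4, 61), (-3, 67), (-2, 73), (-1, 73), (0, 73), (1, 73), (2, 71), (3, 72), (4, 71), (5, 68), (6, 62), (7, 64), (8, 75), (9, 77), (10, 74), (11, 76), (12, 76), (13, 74), (14, 73)]
side -1 -15 [57, 55, 57, 67, 82, 85, 82, 140, 190, 199, 200, 200, 201, 201, 202, 200, 202, 199]
side -1 0 [48, 47, 52, 71, 99, 116, 142, 129, 112, 109, 109, 112, 109, 108, 109, 108, 110, 110]
side -1 15 [44, 45, 46, 56, 71, 76, 75, 85, 102, 105, 105, 106, 106, 108, 108, 107, 106, 108]
side 1 -15 [48, 43, 45, 45, 48, 59, 78, 77, 91, 151, 203, 204, 202, 202, 203, 205, 205, 205]
side 1 0 [46, 45, 44, 44, 46, 60, 76, 75, 78, 93, 110, 107, 109, 109, 108, 107, 107, 108]
side 1 15 [45, 45, 44, 43, 46, 56, 71, 77, 78, 92, 108, 140, 209, 205, 206, 207, 206, 208]
```

The caddy's middle is 1 mm from the pointer by both fin and box sides. Last check that the inserts and bystanders haven't shifted, then I hand in.

Run:
```python
from h import *
t=save('top','tend.png'); a=cv2.imread('pics/t14.png')
mt=bot.camera_model('top')
for n,(r0,r1,c0,c1) in dict(stand=(180,300,200,325),jars=(120,195,320,415),sauce=(305,340,170,215),tape=(255,300,100,180),red=(315,375,265,320)).items():
    d=cv2.absdiff(a,t)[r0:r1,c0:c1].max(2); print(n,(d>40).sum())
for n,p,r,z in [('Wl1',(.594,.331),.05,.0765),('Wl2',(.638,.23),.05,.0765),('Ws1',(.5,.291),.039,.0665),('Ws2',(.545,.188),.039,.0665)]: print(n,circfit('top',t,mt,p,r,z,.008,.001))
```

```text
stand 2089
jars 31
sauce 270
tape 112
red 1379
Wl1 (array([0.587 , 0.3278, 0.0511]), np.float64(71.7))
Wl2 (array([0.6314, 0.2286, 0.0504]), np.float64(75.2))
Ws1 (array([0.4967, 0.2865, 0.039 ]), np.float64(78.3))
Ws2 (array([0.5396, 0.1881, 0.039 ]), np.float64(79.2))
```

Jars and tape are unchanged. The stand and red differences probably come from arm and shadow, so I'll confirm the inserts from above with the wrist camera at the earlier pose.

{"op": "move_arm", "data": {
  "gripper": 0.3,
  "motion": [
    {"x": 1.5, "y": 2.6, "z": 0, "yaw": 0},
    {"x": 4, "y": 6.8, "z": 0, "yaw": -2},
    {"x": 6.5, "y": 11, "z": 0, "yaw": -4},
    {"x": 9, "y": 15.2, "z": 0, "yaw": -6},
    {"x": 11.5, "y": 19.4, "z": 0, "yaw": -9},
    {"x": 14, "y": 23.6, "z": 0, "yaw": -12},
    {"x": 16.5, "y": 27.8, "z": 0, "yaw": -15},
    {"x": 19, "y": 32, "z": 0, "yaw": -18},
    {"x": 21.5, "y": 36.2, "z": 0, "yaw": -21},
    {"x": 24, "y": 40.4, "z": 1, "yaw": -24},
    {"x": 26.5, "y": 44.6, "z": 2, "yaw": -27.1},
    {"x": 29, "y": 48.8, "z": 4, "yaw": -27.1},
    {"x": 31, "y": 52, "z": 6, "yaw": -27.1},
    {"x": 31.2, "y": 52.6, "z": 7.9, "yaw": -27.1},
    {"x": 31.2, "y": 52.6, "z": 7.9, "yaw": -27.1},
    {"x": 31.2, "y": 52.6, "z": 7.9, "yaw": -27.1}
  ]
}}

```text
clock: 55.3
eef_pos: [0.5034, 0.2614, 0.2746]
tool_rot: [0.0, 1.0, 0.0, 0.001]
ft_force: [-0.2, 1.3, -0.4]
grip_width: 0.0558
grasp_force: 0.0
```

Run:
```python
from h import *
m=bot.camera_model('wrist'); im=save('wrist','w23.png'); a=cv2.imread('pics/w14.png'); t=save('top','t23.png'); a0=cv2.imread('pics/t14.png')
go(.5028,.2623,.2733,180)
for n,p,r,z in [('Wl1',(.595,.333),.05,.0765),('Wl2',(.64,.231),.05,.0765),('Ws1',(.5027,.292),.039,.0665),('Ws2',(.547,.19),.039,.0665)]: print(n,circfit('wrist',im,m,p,r,z,.008,.001))
print('changed px wrist',(cv2.absdiff(a,im).max(2)>60).sum())
for n,(r0,r1,c0,c1) in dict(jars=(120,195,320,415),sauce=(305,340,170,215),tape=(255,300,100,180),red=(315,375,265,320)).items(): print(n,(cv2.absdiff(a0,t)[r0:r1,c0:c1].max(2)>40).sum())
print([(r['score'],r['centre'],r['mask'].sum()) for r in bot.cut_out('top','caddy_c')])
```

```text
go (0.5028, 0.2623, 0.2733, 180) -> shift cm [0.11 0.09 0.16] yaw -0.0 | A now 179.96 tcp [0.5039 0.2613 0.2749] tilt [-0.0024  0.0011 -1.    ]
Wl1 (array([0.5965, 0.3334, 0.0505]), np.float64(68.9))
Wl2 (array([0.6418, 0.2321, 0.0496]), np.float64(73.6))
Ws1 (array([0.5022, 0.2921, 0.0393]), np.float64(65.7))
Ws2 (array([0.5478, 0.1898, 0.039 ]), np.float64(82.0))
changed px wrist 13508
jars 6
sauce 0
tape 27
red 12
[(0.75, [337.9, 301.7], np.int64(543)), (0.62, [241.9, 501.1], np.int64(1283))]
```

Every insert is exactly where it was set, the bystanders are unchanged, and the caddy still hangs at the pointer. Handing in.

```bash
python3 -c "
from workcell import bot
print(bot.job_done())"
```

```text
the job is handed in; nothing more can be done
None
```

The job is handed in: all four inserts sit home in cups of their own size, the grey caddy hangs under the guard about 1 mm from the pointer, and the bystanders show no change in the pictures.

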